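Top up, stir and gauge a planter on the coffee table

TASK

Put every clay pebble lying on the cork mat into the planter's bowl with the others. When all are in, take the wooden rod from its clay pot and, with its lower end close to the bowl's floor and somewhat less than halfway out from the centre to the wall, stir the pebbles round for at least three full turns; then stand the rod back in its pot and slide the gauge's blade into the slot in the planter's foot until the dark line on the blade is flush with the slot's mouth. Leave all pebbles in the bowl and the gauge lying level in the slot, and do not disturb the mug, the candle or the remote control.

Things in the scene. Friction and masses are not known exactly. Their poses are not given: they have to be found in the camera images.
- planter: heavy fixed planter: grey foot 165 mm (x, from -90 to 75) by 150 mm (y), 24 mm high, with a round white bowl on it. Origin on the table under the bowl's centre; x, y square to the foot's sides, z up. The gauge slot is in the foot's -x side. Bowl rim 84 mm above the table, outer radius 90 mm, wall 6 mm; inner radius 74 mm at the floor, 84 mm at the rim.
- bowl_floor (a point): centre of the bowl's inner floor, 29 mm above the table; axes as the planter's
- slot_mouth (a point): middle of the lower edge of the slot's mouth, 8 mm above the table; axes as the planter's: the blade goes in along +x. Slot level, 28 mm wide, 8 mm high, 80 mm deep (it does not stop the blade at the right depth). Before the mouth a sill level with the slot's floor, 35 mm long, 56 mm wide, with two 10 mm high guide cheeks that widen from the slot to 42 mm.
- rod: plain wooden stirring rod, 160 mm long: the lower 85 mm round, 16 mm in diameter, the upper 75 mm a square grip, 17 x 17 mm with flats square to x and y, with a thin dark line near the top, 50 g; it starts standing upright and loose in its clay pot. Origin at the centre of its lower end; z runs along it to the top.
- rod_pot: small round terracotta pot that cannot be moved, the rod's home: 60 mm outer diameter at the mouth, 58 mm high, its hole narrowing from 28 mm diameter at the mouth to 20 mm at the floor, a thin 80 mm saucer round its base; origin at the centre of its underside, on the table
- pot_floor (a point): centre of the floor of the rod pot's hole, 5 mm above the table, 53 mm below the pot's rim
- gauge: moisture gauge, 70 g, lying flat on the table: an upright black head 30 mm long (x), 14 mm wide (y), 45 mm high, with a flat steel blade 90 mm long, 24 mm wide and 4 mm thick that runs level from the foot of the head along +x. Origin at the centre of the head's underside, level with the blade's underside; z up.
- gauge_mark (a point): the dark line across the blade, on the blade's underside and centreline, 55 mm along +x from the gauge's origin and 50 mm short of the tip
- gauge_tip (a point): tip of the blade, on its underside and centreline, 105 mm along +x from the gauge's origin
- mat: thin cork mat 250 x 250 x 3 mm, fixed to the table; origin at the centre of its underside
- mug: bystander: mug 80 mm across, 90 mm high; origin under its centre
- candle: bystander: lidded candle jar 68 mm across, 85 mm high; origin under its centre
- remote: bystander: black remote control 165 x 45 x 18 mm; origin under its centre
- p1: terracotta clay pebble, a drum 26 mm across and 22 mm high with bevelled rims, 20 g; origin at its centre, z its drum axis; starts on the cork mat (3 mm thick), standing on a flat end. Three to five of p1 to p5 are present, the others are absent.
- p2: terracotta clay pebble, a drum 26 mm across and 22 mm high with bevelled rims, 20 g; origin at its centre, z its drum axis; starts on the cork mat (3 mm thick), standing on a flat end. Three to five of p1 to p5 are present, the others are absent.
- p3: terracotta clay pebble, a drum 26 mm across and 22 mm high with bevelled rims, 20 g; origin at its centre, z its drum axis; starts on the cork mat (3 mm thick), standing on a flat end. Three to five of p1 to p5 are present, the others are absent.
- p4: terracotta clay pebble, a drum 26 mm across and 22 mm high with bevelled rims, 20 g; origin at its centre, z its drum axis; starts on the cork mat (3 mm thick), standing on a flat end. Three to five of p1 to p5 are present, the others are absent.
- p5: terracotta clay pebble, a drum 26 mm across and 22 mm high with bevelled rims, 20 g; origin at its centre, z its drum axis; starts on the cork mat (3 mm thick), standing on a flat end. Three to five of p1 to p5 are present, the others are absent.
- q1: terracotta clay pebble, a drum 26 mm across and 22 mm high with bevelled rims, 20 g; origin at its centre, z its drum axis; starts in the bowl, and belongs there
- q2: terracotta clay pebble, a drum 26 mm across and 22 mm high with bevelled rims, 20 g; origin at its centre, z its drum axis; starts in the bowl, and belongs there
- q3: terracotta clay pebble, a drum 26 mm across and 22 mm high with bevelled rims, 20 g; origin at its centre, z its drum axis; starts in the bowl, and belongs there

How it is judged:
By the outcome, as a careful person would: the job done as asked, in the order asked, and still so for the second after the job is handed in, with the robot touching nothing.
Of p1, p2, p3, p4, p5 only 3 to 5 are there at a start; the rules pass over those that are not, and their reading is None.
At some moment in a run one of p1, p2, p3, p4, p5, gauge may be knocked a few centimetres aside while the robot is not near it.
It also fails if it takes over 210 s, if anything falls off the work surface, if the arm or the gripper's body presses on something with over 40 N, if the wrist force passes 120 N, or if a joint passes its speed limit or range.

ROBOT

A 6-joint arm with a two-finger parallel gripper is mounted at the origin on the work surface. World frame = base frame: x ahead of the robot, y to its left, z up, the work surface at z = 0. Lengths are in m, angles in rad, forces in N, time in s.
With the tool pointing down it reaches from about 0.25 to 0.725 m from the base axis. Payload 9.7 kg.
Tool frame: the origin (TCP) lies midway between the tips of the shut fingers; the grasp point (between the pads) lies 19 mm behind it; z points along the fingers, y is the line along which they close (so a half turn about z gives the same grasp; the last joint's range is limited). The gripper opens to 85 mm and grips with 20 to 120 N. Pads are 22 mm wide; open, the fingers measure 114 mm over their backs; the gripper's body (76 mm by 85 mm) begins 54 mm behind the grasp point. The pads swing forward as they close: fully open they stand 13 mm farther back than shut.
Start: joints at [1.231, 0.087, 0.176, 1.66, 0, 1.571], TCP at [0.183, 0.519, 0.231] pointing down, gripper open.
Joint ranges: [-3.13, 3.13], [-0.85, 1.81], [-1.15, 1.24], [-2.2, 2.28], [-1.44, 1.52], [-3.14, 3.14]. Speed limits (rad/s): [2.22, 2.22, 2.57, 3.14, 3.14, 3.14].

INTERFACE

Orientations are given as a unit quaternion [w, x, y, z].
In Python, from plant import env, imaging gives the robot as it stands.
- The arm moves only by the shell command python3 -m creep 'ROWS'. ROWS is a JSON object of lists of equal length, an entry for each row: "slide": the shift along the tool's x, y, z in mm, a list of three; "rotation": the turn, a rotation vector about the tool's x, y, z in rad, a list of three; "jaw": the finger opening in mm, from 0 to 85.4. In form: {"slide": [[dx, dy, dz], ...], "rotation": [[rx, ry, rz], ...], "jaw": [jaw, ...]}. A call has 1 to 8 rows; each row is the pose to reach, as a shift and turn from the pose commanded when the call began, along the tool's axes at that moment; what a row does not reach only later rows make up. A row lasts 1/12 s, in which the tool goes at most 41.7 mm and 7.16 degrees, less where a joint would pass 70% of its speed; a pose out of reach is approached as far as the arm can. A call with a gripper value outside its range is refused whole. The fingers move at their own pace and stop on an object; the grip force is fixed at half the most. Time passes only in rows, so rows that repeat a pose let the fingers close. It gives the time, the measured TCP pose, the force, the opening and the grip force at its end, in the units of the state.
- env.get_obs(): the state, without advancing time (a new reading comes with each control period).
- imaging.capture(name): name is "scene" or "top" or "wrist"; returns (picture, depth): 400x640x3 uint8, red, green, blue; 400x640 float32, m along the optical axis (not along the pixel's ray), 0 where there is no reading.
- imaging.camera_model(name): a dict with "vertical_fov" (degrees; the focal length in pixels is half the picture's height over the tangent of half this angle, whatever the lens; pixels are square), "cx", "cy" (the principal point, pixels), "k1" (the pictures are not rectified: a ray, as slopes to the right and down, at radius r is drawn at 1 + k1 r^2 times it, then the intrinsics apply), "origin" and "attitude" of the camera in the world; the wrist camera has in their place "mount" (4x4, takes a point from camera to tool coordinates, whose origin is the TCP and whose axes are the flange's). Camera axes: x right, y down, z forward; pixel columns grow to the right and rows downward; lengths in m; the calibration is good to about 2 mm. A picture is of the moment at which its call begins: read the wrist's pose just before it. camera_model takes no time and is no camera call.
- env.hand_in(): hands the job in; it is judged then, once.
The state is a dict: "t": time; "qpos": joint angles; "qvel": joint speeds; "tau": joint torques, N m; "position": TCP position; "eef_rot": TCP orientation; "force": force on the tool from outside, world axes, zero at the start; "torque": the same for the moment, N m; "opening": finger opening in m; "gripper_force": force on a finger pad.
Only numpy, scipy, OpenCV 4.12 (cv2) and the standard library are available. Lean on these libraries where they do the work, as an engineer would, in place of code of your own. Each camera call takes 0.05 s, during which the arm holds its last target. There are 200 camera calls.

## Working session

There is one attempt and no reset: what is moved stays moved. The work goes in short steps, Python scripts to look and compute and a shell command to move; the robot and the scene stay as the last step left them, time stands still between calls to the robot, and variables do not carry over. Pictures are saved under pics/ and viewed, at most 18 in all, crops included, and the job is handed in when it is done.

```bash
ls; mkdir -p pics; cat > h.py <<'E'
import numpy as np, cv2
from scipy.spatial.transform import Rotation as R
from plant import env, imaging
def rot(q): return R.from_quat([q[1],q[2],q[3],q[0]]).as_matrix()
def cap(name):
    o=env.get_obs(); p,d=imaging.capture(name); m=imaging.camera_model(name)
    f=200/np.tan(np.radians(m['vertical_fov'])/2)
    if 'mount' in m:
        T=np.eye(4);T[:3,:3]=rot(o['eef_rot']);T[:3,3]=o['position'];T=T@np.array(m['mount'])
        Rm,O=T[:3,:3],T[:3,3]
    else:
        a=np.array(m['attitude']); Rm=rot(a) if a.size==4 else a.reshape(3,3); O=np.array(m['origin'])
    K=np.array([[f,0,m['cx']],[0,f,m['cy']],[0,0,1.]])
    return p,d,dict(K=K,D=np.array([m['k1'],0,0,0,0.]),R=Rm,O=O)
def rays(c,px):
    u=cv2.undistortPoints(np.array(px,float).reshape(-1,1,2),c['K'],c['D']).reshape(-1,2)
    return np.c_[u,np.ones(len(u))]
def onplane(c,px,z):
    w=rays(c,px)@c['R'].T
    return c['O']+w*((z-c['O'][2])/w[:,2])[:,None]
def cloud(c,d):
    v,u=np.mgrid[0:400,0:640]; r=rays(c,np.c_[u.ravel(),v.ravel()])
    return ((r*d.reshape(-1,1))@c['R'].T+c['O']).reshape(400,640,3)
def save(n,p): cv2.imwrite('pics/'+n+'.png',p[:,:,::-1])
def totool(w):  # world point -> offset in current tool axes, mm
    o=env.get_obs(); return rot(o['eef_rot']).T@(np.array(w)-o['position'])*1000
E
python3 - <<'E'
from h import *
np.set_printoptions(precision=4,suppress=True)
print(env.get_obs())
for n in ('scene','top','wrist'):
    p,d,c=cap(n); save(n+'0',p); np.savez('/tmp/'+n,p=p,d=d,**c); print(n,imaging.camera_model(n))
E
```

```text
pics
{'t': 0.0, 'qpos': array([ 1.231 ,  0.0875,  0.1751,  1.6598, -0.    ,  1.5708]), 'qvel': array([-0.0015,  0.0004, -0.0009, -0.0005, -0.0008, -0.0012]), 'tau': array([ -0.0021, -52.0404,  46.4792,   0.017 ,  -0.0001,   0.    ]), 'position': array([0.1832, 0.5183, 0.2306]), 'eef_rot': array([-0.0001,  0.1691,  0.9856, -0.0007]), 'force': array([ 0.5033, -0.2775, -0.482 ]), 'torque': array([-0.0061,  0.0031,  0.0192]), 'gripper_force': 0.0, 'opening': 0.08516419465822123}
scene {'vertical_fov': 46.250649289832204, 'cx': 319.05087897027965, 'cy': 198.50609676811197, 'k1': -0.10745323777530344, 'origin': array([ 1.2578, -0.7412,  0.6825]), 'attitude': array([-0.4512,  0.8166,  0.3101, -0.1828])}
top {'vertical_fov': 54.29349482653194, 'cx': 317.6021262054143, 'cy': 194.3048035958707, 'k1': -0.07058010260888153, 'origin': array([0.4679, 0.0052, 0.9352]), 'attitude': array([-0.0456,  0.7155, -0.6947,  0.0578])}
wrist {'vertical_fov': 62.034362235865196, 'cx': 325.25600995302415, 'cy': 198.0459900346603, 'k1': -0.04983370285889345, 'mount': array([[ 0.0005, -0.9475, -0.3197,  0.0826],
       [ 1.    ,  0.0004,  0.0004,  0.    ],
       [-0.0003, -0.3197,  0.9475, -0.1425],
       [ 0.    ,  0.    ,  0.    ,  1.    ]])}
```

View pics/top0.png

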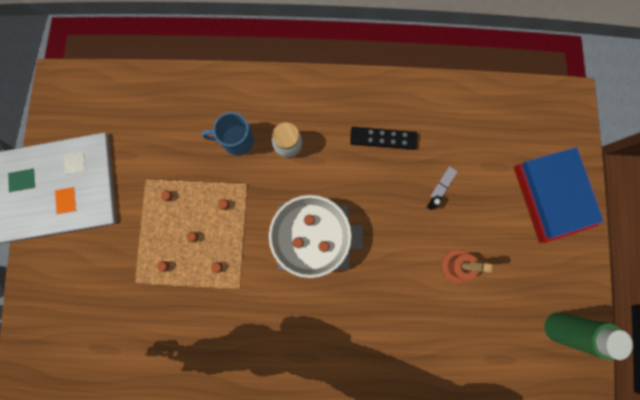

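View pics/scene0.png

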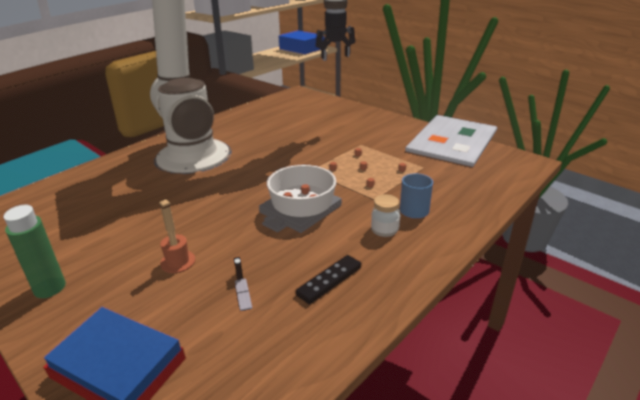

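The top view has +x up and +y left. There are 5 pebbles on the mat at (167,196), (223,204), (192,237), (163,266) and (217,267). The bowl is at (310,237) with its slot on the right, the gauge at (440,190) and the rod pot at (461,266). The scene view agrees.

```bash
cat > m0.py <<'E'
from h import *
np.set_printoptions(precision=4,suppress=True)
z=np.load('/tmp/top.npz'); p,d=z['p'],z['d']; c={k:z[k] for k in 'KDRO'}
hsv=cv2.cvtColor(p,cv2.COLOR_RGB2HSV)
m=(((hsv[...,0]<9)|(hsv[...,0]>174))&(hsv[...,1]>130)&(hsv[...,2]>60)).astype(np.uint8)
n,l,s,ce=cv2.connectedComponentsWithStats(m)
for i in range(1,n):
    if 20<s[i,4]<3000 and 150<ce[i][0]<500: print('red',ce[i],s[i,4],onplane(c,ce[i],.025 if s[i,4]<150 else .058))
P=cloud(c,d)
# bowl rim
reg=(P[...,2]>.076)&(P[...,2]<.095)&(np.abs(np.mgrid[0:400,0:640][1]-310)<50)&(np.abs(np.mgrid[0:400,0:640][0]-237)<50)
Q=P[reg]; A=np.c_[2*Q[:,:2],np.ones(len(Q))]; x=np.linalg.lstsq(A,(Q[:,:2]**2).sum(1),rcond=None)[0]; print('bowl',x[:2],np.sqrt(x[2]+x[0]**2+x[1]**2),len(Q))
pts=[(310,237),(461,266),(487,267),(437,203),(452,170),(400,300)]
for u,v in pts: print(u,v,P[v,u])
w=cv2.resize(p[150:300,255:505],None,fx=3.2,fy=3.2,interpolation=cv2.INTER_CUBIC); save('crop0',w)
E
python3 m0.py
```

```text
bowl [0.502  0.0073] 0.08584321640873148 832
310 237 [0.5014 0.0063 0.0283]
461 266 [ 0.4436 -0.342   0.0427]
487 267 [ 0.4457 -0.3487  0.1627]
437 203 [ 0.5873 -0.2865  0.0459]
452 170 [ 0.6764 -0.3395  0.0043]
400 300 [ 0.3599 -0.2105 -0.0008]
```

View pics/crop0.png

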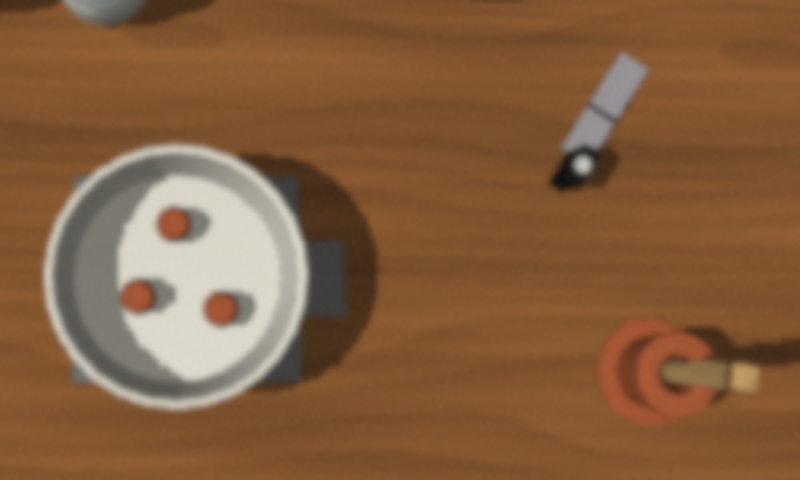

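The foot is nearly square to the world axes: planter +x is about world +y, and the sill faces -y. The gauge blade points up and right, with the mark at crop (602,112). The rod leans to the right.

```bash
cat > peb.py <<'E'
from h import *
import sys
np.set_printoptions(precision=4,suppress=True)
def blobs(p):
    hsv=cv2.cvtColor(p,cv2.COLOR_RGB2HSV)
    m=((hsv[...,0]<=9)&(hsv[...,1]>150)&(hsv[...,2]>80)).astype(np.uint8)
    n,l,s,ce=cv2.connectedComponentsWithStats(m)
    return [(ce[i],s[i,4]) for i in range(1,n) if s[i,4]>25 and 130<ce[i][0]<370 and 170<ce[i][1]<300]
if __name__=='__main__':
    p,d,c=cap('top'); 
    for u,a in blobs(p):
        inb=u[0]>265
        print(u.round(1),a,'bowl' if inb else 'mat',onplane(c,u,.048 if inb else .022)[0,:2])
    o=env.get_obs(); print(o['t'],o['position'],o['eef_rot'],o['qpos'])
E
python3 peb.py; python3 -m creep '{"slide":[[0,0,0],[0,0,0],[0,0,0],[0,0,0]],"rotation":[[0,0,-0.341],[0,0,-0.341],[0,0,-0.341],[0,0,-0.341]],"jaw":[60,60,60,60]}'
```

```text
[166.3 195.2] 52 mat [0.5894 0.3505]
[223.4 204. ] 55 mat [0.5727 0.2128]
[309.2 219.6] 49 bowl [0.5402 0.0093]
[191.8 236.5] 59 mat [0.4942 0.2821]
[297.6 242.1] 50 bowl [0.4884 0.0339]
[323.8 246. ] 48 bowl [ 0.4813 -0.0254]
[162.6 266.1] 57 mat [0.4235 0.346 ]
[216.7 267.3] 60 mat [0.4253 0.2196]
0.2 [0.1833 0.5184 0.2309] [-0.0001  0.1691  0.9856 -0.0004] [ 1.231   0.0872  0.1755  1.6598 -0.      1.5708]
t: 0.53
position: [0.1833, 0.5185, 0.2311]
eef_rot: [-0.0, -0.003, 1.0, -0.0]
force: [0.0, 0.4, -0.5]
opening: 0.06
gripper_force: 0.0
```

```bash
python3 -m creep '{"slide":[[-240,-172,110],[-240,-172,110],[-240,-172,110],[-240,-172,110],[-240,-172,110],[-240,-172,110],[-240,-172,110],[-240,-172,110]],"rotation":[[0,0,-0.006],[0,0,-0.006],[0,0,-0.006],[0,0,-0.006],[0,0,-0.006],[0,0,-0.006],[0,0,-0.006],[0,0,-0.006]],"jaw":[60,60,60,60,60,60,60,60]}'
python3 - <<'E'
from h import *
p,d,c=cap('wrist'); save('w1',p); P=cloud(c,d)
hsv=cv2.cvtColor(p,cv2.COLOR_RGB2HSV)
m=((hsv[...,0]<=9)&(hsv[...,1]>150)&(hsv[...,2]>80)).astype(np.uint8)
n,l,s,ce=cv2.connectedComponentsWithStats(m)
for i in range(1,n):
    if s[i,4]>200:
        Q=P[l==i]; t=Q[Q[:,2]>.0225]; print(ce[i],s[i,4],t.mean(0),Q[:,2].max(),(t[:,:2].max(0)+t[:,:2].min(0))/2)
print(env.get_obs()['position'])
E
```

```text
t: 1.2
position: [0.4255, 0.3441, 0.1195]
eef_rot: [-0.0, -0.001, 1.0, -0.001]
force: [-1.1, -0.1, 0.2]
opening: 0.0601
gripper_force: 0.0
[328.23295455 194.40625   ] 352 [0.42080645 0.34777186 0.02563491] 0.26205227883493737 [0.38769287 0.34697977]
[169.47554806 199.10286678] 593 [0.42473067 0.22353068 0.02639546] 0.26205227883493737 [0.38934938 0.27803604]
[332.49851632 359.51038576] 337 [0.56875933 0.35199279 0.04057349] 0.26205227883493737 [0.46851195 0.35166828]
[0.42688918 0.34265971 0.11812601]
```

View pics/w1.png

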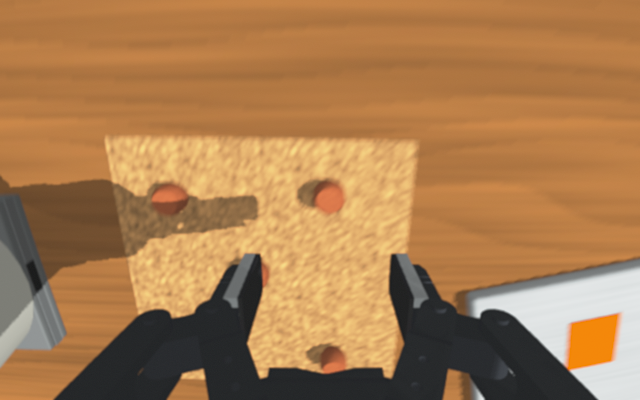

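The wrist view shows the target pebble at (328,195), midway between the fingers at (240,280) and (410,280). I'll descend, grip and lift.

```bash
python3 -m creep '{"slide":[[0,0,0],[0,0,35],[0,0,65],[0,0,90],[0,0,107],[0,0,115],[0,0,115],[0,0,115]],"rotation":[[0,0,0],[0,0,0],[0,0,0],[0,0,0],[0,0,0],[0,0,0],[0,0,0],[0,0,0]],"jaw":[60,60,60,60,60,60,60,60]}'
python3 -m creep '{"slide":[[0,0,0],[0,0,0],[0,0,0],[0,0,0],[0,0,0],[0,0,0],[0,0,0],[0,0,0]],"rotation":[[0,0,0],[0,0,0],[0,0,0],[0,0,0],[0,0,0],[0,0,0],[0,0,0],[0,0,0]],"jaw":[15,15,15,15,15,15,15,15]}'
python3 -m creep '{"slide":[[0,0,-10],[0,0,-35],[0,0,-70],[0,0,-105],[0,0,-125],[0,0,-130],[0,0,-130],[0,0,-130]],"rotation":[[0,0,0],[0,0,0],[0,0,0],[0,0,0],[0,0,0],[0,0,0],[0,0,0],[0,0,0]],"jaw":[15,15,15,15,15,15,15,15]}'
```

```text
t: 1.92
position: [0.4234, 0.3475, 0.0072]
eef_rot: [0.0, -0.003, 1.0, 0.0]
force: [1.0, -0.5, -0.0]
opening: 0.0596
gripper_force: 0.0
t: 2.58
position: [0.4241, 0.3474, 0.0079]
eef_rot: [0.001, -0.003, 1.0, 0.001]
force: [-1.7, -0.3, 6.5]
opening: 0.0229
gripper_force: 58.6
t: 3.25
position: [0.4235, 0.3467, 0.136]
eef_rot: [-0.0, -0.004, 1.0, -0.0]
force: [0.4, -0.1, -0.9]
opening: 0.0231
gripper_force: 59.0
```

```bash
python3 -m creep '{"slide":[[-2,-20,0],[-6,-60,0],[-10,-100,0],[-14,-140,0],[-17,-180,0],[-21,-220,0],[-25,-260,0],[-29,-300,0]],"rotation":[[0,0,0],[0,0,0],[0,0,0],[0,0,0],[0,0,0],[0,0,0],[0,0,0],[0,0,0]],"jaw":[15,15,15,15,15,15,15,15]}'
python3 -m creep '{"slide":[[0,-25,0],[0,-38,0],[0,-40,10],[0,-40,35],[0,-40,60],[0,-40,74],[0,-40,74],[0,-40,74]],"rotation":[[0,0,0],[0,0,0],[0,0,0],[0,0,0],[0,0,0],[0,0,0],[0,0,0],[0,0,0]],"jaw":[15,15,15,15,15,15,15,15]}'
python3 -m creep '{"slide":[[0,0,0],[0,0,0],[0,0,0],[0,0,-30],[0,0,-65],[0,20,-74],[0,60,-74],[0,100,-74]],"rotation":[[0,0,0],[0,0,0],[0,0,0],[0,0,0],[0,0,0],[0,0,0],[0,0,0],[0,0,0]],"jaw":[45,45,45,45,45,45,45,60]}'
python3 -m creep '{"slide":[[10,30,0],[20,65,0],[27,95,0],[27,112,0],[27,112,0],[27,112,0]],"rotation":[[0,0,0],[0,0,0],[0,0,0],[0,0,0],[0,0,0],[0,0,0]],"jaw":[60,60,60,60,60,60]}'
python3 peb.py
```

```text
t: 3.92
position: [0.4536, 0.0451, 0.1347]
eef_rot: [-0.001, -0.004, 1.0, -0.0]
force: [1.1, 0.4, -1.2]
opening: 0.0231
gripper_force: 59.1
t: 4.58
position: [0.4538, 0.0077, 0.0607]
eef_rot: [-0.002, -0.004, 1.0, 0.0]
force: [0.1, -0.2, 0.3]
opening: 0.0234
gripper_force: 59.1
t: 5.25
position: [0.4552, 0.1078, 0.1384]
eef_rot: [0.002, -0.002, 1.0, 0.0]
force: [0.7, -0.6, -1.2]
opening: 0.0553
gripper_force: 0.0
t: 5.75
position: [0.4264, 0.2197, 0.1368]
eef_rot: [0.0, -0.005, 1.0, 0.0]
force: [0.0, -0.8, 0.2]
opening: 0.0602
gripper_force: 0.0
[166.3 195.5] 58 mat [0.5888 0.3504]
[223.5 204.2] 55 mat [0.5723 0.2126]
[309.2 219.6] 49 bowl [0.5401 0.0093]
[192.  236.5] 60 mat [0.4941 0.2817]
[297.8 242. ] 48 bowl [0.4886 0.0336]
[323.6 246.1] 45 bowl [ 0.4812 -0.0249]
[308.6 257.4] 48 bowl [0.455  0.0079]
5.8 [0.4265 0.219  0.1367] [ 0.0002 -0.004   1.      0.    ] [ 0.4744 -0.097  -0.1898  1.4776 -0.0002  0.4663]
```

```bash
python3 -m creep '{"slide":[[0,0,25],[0,0,60],[0,0,95],[0,0,115],[0,0,125],[0,0,129],[0,0,129],[0,0,129]],"rotation":[[0,0,0],[0,0,0],[0,0,0],[0,0,0],[0,0,0],[0,0,0],[0,0,0],[0,0,0]],"jaw":[60,60,60,60,60,60,60,60]}'
python3 -m creep '{"slide":[[0,0,0],[0,0,0],[0,0,0],[0,0,0],[0,0,0],[0,0,0],[0,0,0],[0,0,0]],"rotation":[[0,0,0],[0,0,0],[0,0,0],[0,0,0],[0,0,0],[0,0,0],[0,0,0],[0,0,0]],"jaw":[15,15,15,15,15,15,15,15]}'
python3 -m creep '{"slide":[[0,0,-10],[0,0,-40],[0,0,-80],[0,0,-115],[-10,-15,-129],[-28,-45,-129],[-45,-78,-129],[-62,-110,-129]],"rotation":[[0,0,0],[0,0,0],[0,0,0],[0,0,0],[0,0,0],[0,0,0],[0,0,0],[0,0,0]],"jaw":[15,15,15,15,15,15,15,15]}'
python3 -m creep '{"slide":[[-20,-35,0],[-40,-65,0],[-43,-70,10],[-43,-70,35],[-43,-70,60],[-43,-70,74],[-43,-70,74],[-43,-70,74]],"rotation":[[0,0,0],[0,0,0],[0,0,0],[0,0,0],[0,0,0],[0,0,0],[0,0,0],[0,0,0]],"jaw":[15,15,15,15,15,15,15,15]}'
python3 -m creep '{"slide":[[0,0,0],[0,0,0],[0,0,0],[0,0,-30],[0,0,-65],[4,20,-74],[9,60,-74],[14,100,-74]],"rotation":[[0,0,0],[0,0,0],[0,0,0],[0,0,0],[0,0,0],[0,0,0],[0,0,0],[0,0,0]],"jaw":[45,45,45,45,45,45,45,60]}'
python3 -m creep '{"slide":[[5,35,0],[10,75,0],[16,110,0],[21,140,0],[22,143,0],[22,143,0],[22,143,0]],"rotation":[[0,0,0],[0,0,0],[0,0,0],[0,0,0],[0,0,0],[0,0,0],[0,0,0]],"jaw":[60,60,60,60,60,60,60]}'
python3 peb.py
```

```text
t: 6.47
position: [0.4274, 0.2189, 0.0088]
eef_rot: [0.001, -0.003, 1.0, 0.0]
force: [0.7, -0.3, 0.1]
opening: 0.0601
gripper_force: 0.0
t: 7.13
position: [0.4271, 0.2192, 0.0086]
eef_rot: [0.001, -0.004, 1.0, 0.0]
force: [-1.3, -0.9, 7.1]
opening: 0.0234
gripper_force: 58.6
t: 7.8
position: [0.49, 0.1083, 0.1378]
eef_rot: [0.001, -0.004, 1.0, 0.0]
force: [0.7, 1.1, -0.1]
opening: 0.0233
gripper_force: 59.1
t: 8.47
position: [0.5323, 0.0398, 0.0625]
eef_rot: [-0.001, -0.004, 1.0, -0.0]
force: [-0.1, 0.5, 0.2]
opening: 0.0231
gripper_force: 59.1
t: 9.13
position: [0.5188, 0.1401, 0.1386]
eef_rot: [0.002, -0.002, 1.0, 0.0]
force: [1.6, 0.1, -0.7]
opening: 0.0555
gripper_force: 0.0
t: 9.72
position: [0.495, 0.2823, 0.1367]
eef_rot: [0.0, -0.004, 1.0, -0.0]
force: [1.2, -0.6, 0.5]
opening: 0.0604
gripper_force: 0.0
[166.4 195.4] 57 mat [0.5891 0.3502]
[223.5 203.8] 55 mat [0.5733 0.2126]
[309.  219.6] 44 bowl [0.54   0.0099]
[295.6 223. ] 42 bowl [0.5313 0.04  ]
[297.6 242.2] 44 bowl [0.4882 0.034 ]
[323.6 246.1] 46 bowl [ 0.4811 -0.0251]
[308.8 257.3] 51 bowl [0.4551 0.0076]
9.7667 [0.4952 0.2817 0.1367] [ 0.0002 -0.0035  1.     -0.    ] [ 0.5174  0.1185  0.0275  1.4795 -0.0003  0.5105]
```

```bash
python3 -m creep '{"slide":[[0,0,25],[0,0,60],[0,0,95],[0,0,115],[0,0,125],[0,0,129],[0,0,129],[0,0,129]],"rotation":[[0,0,0],[0,0,0],[0,0,0],[0,0,0],[0,0,0],[0,0,0],[0,0,0],[0,0,0]],"jaw":[60,60,60,60,60,60,60,60]}'
python3 -m creep '{"slide":[[0,0,0],[0,0,0],[0,0,0],[0,0,0],[0,0,0],[0,0,0],[0,0,0],[0,0,0]],"rotation":[[0,0,0],[0,0,0],[0,0,0],[0,0,0],[0,0,0],[0,0,0],[0,0,0],[0,0,0]],"jaw":[15,15,15,15,15,15,15,15]}'
python3 -m creep '{"slide":[[0,0,-10],[0,0,-40],[0,0,-80],[0,0,-115],[-2,-15,-129],[-6,-50,-129],[-10,-90,-129],[-14,-130,-129]],"rotation":[[0,0,0],[0,0,0],[0,0,0],[0,0,0],[0,0,0],[0,0,0],[0,0,0],[0,0,0]],"jaw":[15,15,15,15,15,15,15,15]}'
python3 -m creep '{"slide":[[-4,-40,0],[-8,-80,0],[-12,-120,0],[-16,-155,0],[-20,-177,0],[-20,-181,20],[-20,-181,50],[-20,-181,74]],"rotation":[[0,0,0],[0,0,0],[0,0,0],[0,0,0],[0,0,0],[0,0,0],[0,0,0],[0,0,0]],"jaw":[15,15,15,15,15,15,15,15]}'
python3 -m creep '{"slide":[[0,0,0],[0,0,0],[0,0,0],[0,0,0],[0,0,-30],[0,0,-65],[-4,20,-74],[-10,60,-74]],"rotation":[[0,0,0],[0,0,0],[0,0,0],[0,0,0],[0,0,0],[0,0,0],[0,0,0],[0,0,0]],"jaw":[15,45,45,45,45,45,45,60]}'
python3 -m creep '{"slide":[[-7,35,0],[-14,75,0],[-21,115,0],[-30,155,0],[-34,180,0],[-34,182,0],[-34,182,0],[-34,182,0]],"rotation":[[0,0,0],[0,0,0],[0,0,0],[0,0,0],[0,0,0],[0,0,0],[0,0,0],[0,0,0]],"jaw":[60,60,60,60,60,60,60,60]}'
python3 peb.py
```

```text
t: 10.43
position: [0.496, 0.2824, 0.009]
eef_rot: [0.001, -0.003, 1.0, 0.001]
force: [0.1, 0.2, 0.2]
opening: 0.0599
gripper_force: 0.0
t: 11.1
position: [0.4956, 0.2827, 0.0087]
eef_rot: [0.001, -0.004, 1.0, 0.0]
force: [-0.9, -0.4, 6.2]
opening: 0.0232
gripper_force: 58.6
t: 11.77
position: [0.51, 0.1516, 0.1376]
eef_rot: [0.001, -0.005, 1.0, 0.0]
force: [1.4, -0.3, -0.3]
opening: 0.0232
gripper_force: 59.0
t: 12.43
position: [0.5315, -0.0292, 0.0621]
eef_rot: [0.001, -0.003, 1.0, -0.0]
force: [-0.3, -0.5, 0.2]
opening: 0.0232
gripper_force: 59.0
t: 13.1
position: [0.543, 0.03, 0.1421]
eef_rot: [0.004, -0.002, 1.0, -0.0]
force: [1.9, -0.3, -0.2]
opening: 0.0555
gripper_force: 0.0
t: 13.77
position: [0.5736, 0.214, 0.1374]
eef_rot: [0.001, -0.004, 1.0, 0.0]
force: [0.4, -0.4, 0.1]
opening: 0.0604
gripper_force: 0.0
[239.1 189.7] 63 mat [0.6081 0.1776]
[308.9 219.6] 53 bowl [0.54   0.0099]
[295.5 222.7] 54 bowl [0.532  0.0402]
[325.5 225.3] 49 bowl [ 0.5282 -0.0281]
[297.7 242.1] 51 bowl [0.4884 0.0337]
[323.8 246. ] 48 bowl [ 0.4813 -0.0254]
[308.8 257.3] 51 bowl [0.4551 0.0076]
13.8167 [0.5736 0.2134 0.1372] [ 0.0005 -0.0034  1.      0.0001] [ 0.3562  0.2197  0.1436  1.4937 -0.0003  0.3493]
```

```bash
python3 - <<'E'
from h import *
p,d,c=cap('top'); save('t2',np.vstack([p[130:300,100:400]]).repeat(2,0).repeat(2,1))
E
```

```text
(no output)
```

View pics/t2.png

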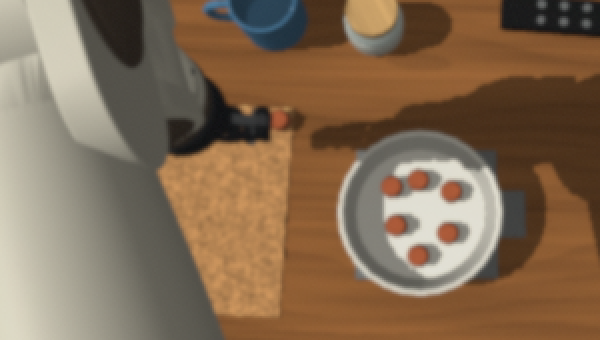

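Pebble p4 was knocked to about (0.608, 0.178), seen at crop (280,120) by the mat corner and still upright. The last one is hidden behind the arm. I'll follow p4.

```bash
python3 -m creep '{"slide":[[-20,-20,0],[-35,-34,0],[-35,-34,0],[-35,-34,0],[-35,-34,0]],"rotation":[[0,0,0],[0,0,0],[0,0,0],[0,0,0],[0,0,0]],"jaw":[60,60,60,60,60]}'
python3 - <<'E'
from h import *
p,d,c=cap('wrist'); P=cloud(c,d)
hsv=cv2.cvtColor(p,cv2.COLOR_RGB2HSV)
m=((hsv[...,0]<=9)&(hsv[...,1]>150)&(hsv[...,2]>80)).astype(np.uint8)
n,l,s,ce=cv2.connectedComponentsWithStats(m)
for i in range(1,n):
    if s[i,4]>100: print(ce[i],s[i],np.median(P[l==i],0),onplane(c,ce[i],.02))
print(env.get_obs()['position'])
E
```

```text
t: 14.28
position: [0.6085, 0.1795, 0.1366]
eef_rot: [-0.0, -0.003, 1.0, 0.0]
force: [0.2, 0.4, 0.1]
opening: 0.0599
gripper_force: 0.0
[23.39150579 20.996139  ] [   0    2   49   39 1295] [ 0.48251805 -0.01831099  0.04940204] [[ 0.47722683 -0.04326224  0.02      ]]
[106.53755869  28.15023474] [  85    9   45   40 1278] [0.48916342 0.03885738 0.05019254] [[0.48450493 0.0205639  0.02      ]]
[34.98661909 93.2925959 ] [  12   77   47   34 1121] [ 0.5286981  -0.02072207  0.04945459] [[ 0.5289631  -0.04606001  0.02      ]]
[107.42857143 102.69577598] [  67   80   80   47 2107] [0.53590882 0.03287494 0.05020502] [[0.53709202 0.01192176 0.02      ]]
[534.94233687 170.94992413] [517 157  35  29 659] [0.58809966 0.34837527 0.02435272] [[0.58894416 0.35091766 0.02      ]]
[323.36277603 191.57570978] [309 177  29  30 634] [0.60638021 0.17830567 0.02466311] [[0.60780211 0.17819029 0.02      ]]
[0.60834115 0.1799077  0.13661201]
```

```bash
python3 -m creep '{"slide":[[0,-1,25],[0,-1,60],[0,-1,95],[0,-1,115],[0,-1,125],[0,-1,129],[0,-1,129],[0,-1,129]],"rotation":[[0,0,0],[0,0,0],[0,0,0],[0,0,0],[0,0,0],[0,0,0],[0,0,0],[0,0,0]],"jaw":[60,60,60,60,60,60,60,60]}'
python3 -m creep '{"slide":[[0,0,0],[0,0,0],[0,0,0],[0,0,0],[0,0,0],[0,0,0],[0,0,0],[0,0,0]],"rotation":[[0,0,0],[0,0,0],[0,0,0],[0,0,0],[0,0,0],[0,0,0],[0,0,0],[0,0,0]],"jaw":[15,15,15,15,15,15,15,15]}'
python3 -m creep '{"slide":[[0,0,-10],[0,0,-40],[0,0,-80],[0,0,-115],[10,-15,-129],[27,-42,-129],[46,-75,-129],[65,-105,-129]],"rotation":[[0,0,0],[0,0,0],[0,0,0],[0,0,0],[0,0,0],[0,0,0],[0,0,0],[0,0,0]],"jaw":[15,15,15,15,15,15,15,15]}'
python3 -m creep '{"slide":[[19,-32,0],[36,-60,0],[41,-65,10],[41,-65,35],[41,-65,60],[41,-65,74],[41,-65,74],[41,-65,74]],"rotation":[[0,0,0],[0,0,0],[0,0,0],[0,0,0],[0,0,0],[0,0,0],[0,0,0],[0,0,0]],"jaw":[15,15,15,15,15,15,15,15]}'
python3 -m creep '{"slide":[[0,0,0],[0,0,0],[0,0,0],[0,0,-30],[0,0,-65],[-5,20,-74],[-15,60,-74],[-25,100,-74]],"rotation":[[0,0,0],[0,0,0],[0,0,0],[0,0,0],[0,0,0],[0,0,0],[0,0,0],[0,0,0]],"jaw":[45,45,45,45,45,45,45,60]}'
python3 -m creep '{"slide":[[-10,35,0],[-20,75,0],[-30,115,0],[-40,155,0],[-50,195,0],[-58,225,0],[-62,241,0],[-62,241,0]],"rotation":[[0,0,0],[0,0,0],[0,0,0],[0,0,0],[0,0,0],[0,0,0],[0,0,0],[0,0,0]],"jaw":[60,60,60,60,60,60,60,60]}'
python3 - <<'E'
from h import *
import peb
p,d,c=cap('top')
for u,a in peb.blobs(p): print(u.round(1),a,onplane(c,u,.048 if u[0]>265 else .022)[0,:2])
p,d,c=cap('wrist'); P=cloud(c,d)
hsv=cv2.cvtColor(p,cv2.COLOR_RGB2HSV)
m=((hsv[...,0]<=9)&(hsv[...,1]>150)&(hsv[...,2]>80)).astype(np.uint8)
n,l,s,ce=cv2.connectedComponentsWithStats(m)
for i in range(1,n):
    if s[i,4]>100: print('w',ce[i],s[i],onplane(c,ce[i],.02))
print(env.get_obs()['position'])
E
```

```text
t: 15.0
position: [0.6095, 0.1796, 0.0091]
eef_rot: [0.001, -0.004, 1.0, 0.0]
force: [-0.2, 0.0, -0.1]
opening: 0.0602
gripper_force: 0.0
t: 15.67
position: [0.6095, 0.1794, 0.0089]
eef_rot: [0.001, -0.004, 1.0, 0.0]
force: [-0.8, -0.4, 5.8]
opening: 0.0233
gripper_force: 58.7
t: 16.33
position: [0.5438, 0.0728, 0.1374]
eef_rot: [0.001, -0.004, 1.0, -0.0]
force: [-0.4, -1.0, -0.1]
opening: 0.0232
gripper_force: 59.0
t: 17.0
position: [0.5037, 0.0084, 0.0628]
eef_rot: [-0.0, -0.004, 1.0, -0.0]
force: [0.3, 0.1, 0.9]
opening: 0.0231
gripper_force: 59.0
t: 17.67
position: [0.5294, 0.1092, 0.1387]
eef_rot: [0.002, -0.002, 1.0, 0.0]
force: [1.4, -0.7, 0.3]
opening: 0.0557
gripper_force: 0.0
t: 18.33
position: [0.5885, 0.3537, 0.1357]
eef_rot: [-0.0, -0.005, 1.0, 0.0]
force: [0.4, -0.1, 0.3]
opening: 0.06
gripper_force: 0.0
[166.5 195.3] 55 [0.5892 0.35  ]
[308.8 219.6] 53 [0.5401 0.0102]
[295.5 222.7] 54 [0.532  0.0402]
[325.2 225.2] 45 [ 0.5284 -0.0275]
[308.8 235.2] 51 [0.5046 0.009 ]
[297.6 242.1] 50 [0.4884 0.0339]
[323.8 246. ] 48 [ 0.4813 -0.0254]
[308.8 257.3] 51 [0.4551 0.0076]
w [325.954  193.0772] [312 178  28  30 609] [[0.5887 0.3526 0.02  ]]
[0.5884 0.3505 0.1362]
```

```bash
python3 -m creep '{"slide":[[0,0,25],[0,0,60],[0,0,95],[0,0,115],[0,0,125],[0,0,129],[0,0,129],[0,0,129]],"rotation":[[0,0,0],[0,0,0],[0,0,0],[0,0,0],[0,0,0],[0,0,0],[0,0,0],[0,0,0]],"jaw":[60,60,60,60,60,60,60,60]}'
python3 -m creep '{"slide":[[0,0,0],[0,0,0],[0,0,0],[0,0,0],[0,0,0],[0,0,0],[0,0,0],[0,0,0]],"rotation":[[0,0,0],[0,0,0],[0,0,0],[0,0,0],[0,0,0],[0,0,0],[0,0,0],[0,0,0]],"jaw":[15,15,15,15,15,15,15,15]}'
python3 -m creep '{"slide":[[0,0,-10],[0,0,-40],[0,0,-80],[0,0,-115],[6,-15,-129],[20,-45,-129],[35,-80,-129],[50,-115,-129]],"rotation":[[0,0,0],[0,0,0],[0,0,0],[0,0,0],[0,0,0],[0,0,0],[0,0,0],[0,0,0]],"jaw":[15,15,15,15,15,15,15,15]}'
python3 -m creep '{"slide":[[15,-35,0],[30,-70,0],[45,-105,0],[60,-140,0],[73,-170,0],[79,-190,0],[79,-199,0],[79,-199,0]],"rotation":[[0,0,0],[0,0,0],[0,0,0],[0,0,0],[0,0,0],[0,0,0],[0,0,0],[0,0,0]],"jaw":[15,15,15,15,15,15,15,15]}'
python3 -m creep '{"slide":[[0,0,20],[0,0,40],[0,0,48],[0,0,48],[0,0,48],[0,0,48],[0,0,48],[0,0,0]],"rotation":[[0,0,0],[0,0,0],[0,0,0],[0,0,0],[0,0,0],[0,0,0],[0,0,0],[0,0,0]],"jaw":[15,15,15,15,40,40,40,40]}'
python3 -m creep '{"slide":[[0,-20,-40],[0,-50,-80],[0,-80,-115],[0,-100,-140],[0,-100,-150],[0,-100,-150],[0,-100,-150]],"rotation":[[0,0,0],[0,0,0],[0,0,0],[0,0,0],[0,0,0],[0,0,0],[0,0,0]],"jaw":[60,60,60,60,60,60,60]}'
python3 - <<'E'
from h import *
import peb
p,d,c=cap('top')
for u,a in peb.blobs(p): print(u.round(1),a,onplane(c,u,.048 if u[0]>265 else .022)[0,:2])
np.savez('/tmp/top',p=p,d=d,**c)
p2,d,c=cap('wrist');np.savez('/tmp/wrist',p=p2,d=d,**c); save('w3',p2)
p,d,c=cap('scene');np.savez('/tmp/scene',p=p,d=d,**c)
save('s3',cv2.resize(p[140:340,130:400],None,fx=2.9,fy=2.9,interpolation=cv2.INTER_CUBIC))
print(env.get_obs()['position'])
E
```

```text
t: 19.1
position: [0.5894, 0.3501, 0.0094]
eef_rot: [0.001, -0.003, 1.0, 0.001]
force: [-0.2, -0.1, 0.2]
opening: 0.0602
gripper_force: 0.0
t: 19.77
position: [0.5892, 0.3504, 0.0089]
eef_rot: [0.001, -0.004, 1.0, 0.001]
force: [-0.5, -1.3, 6.0]
opening: 0.023
gripper_force: 58.8
t: 20.43
position: [0.5387, 0.2339, 0.1371]
eef_rot: [0.0, -0.004, 1.0, 0.0]
force: [0.1, -0.8, 0.3]
opening: 0.0231
gripper_force: 59.0
t: 21.1
position: [0.4619, 0.0338, 0.1373]
eef_rot: [0.001, -0.002, 1.0, -0.0]
force: [0.0, -0.1, 0.0]
opening: 0.0233
gripper_force: 59.0
t: 21.77
position: [0.4583, 0.035, 0.124]
eef_rot: [-0.005, -0.004, 1.0, -0.0]
force: [0.4, 0.7, -1.0]
opening: 0.0401
gripper_force: 0.0
t: 22.35
position: [0.463, -0.0652, 0.281]
eef_rot: [0.001, -0.003, 1.0, -0.0]
force: [0.6, -0.1, -0.5]
opening: 0.0602
gripper_force: 0.0
[308.9 219.7] 55 [0.5399 0.0099]
[295.5 222.7] 54 [0.532  0.0402]
[325.6 225.2] 52 [ 0.5283 -0.0284]
[309.  235.3] 54 [0.5045 0.0087]
[298.  241.8] 53 [0.4891 0.0331]
[322.9 245.2] 27 [ 0.483  -0.0234]
[295.5 258.9] 67 [0.4506 0.0373]
[307.8 257.5] 42 [0.4546 0.0098]
[ 0.4622 -0.0643  0.2789]
```

View pics/w3.png

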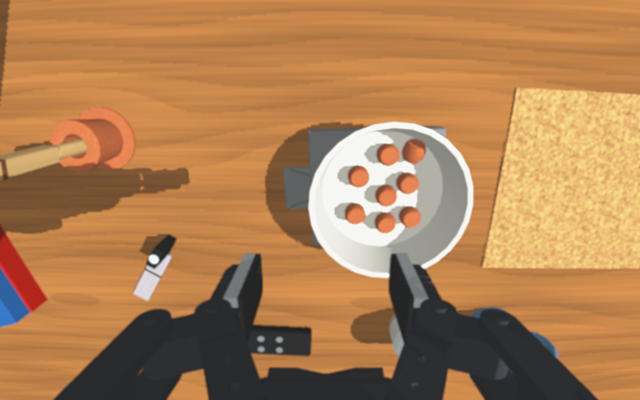

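View pics/s3.png

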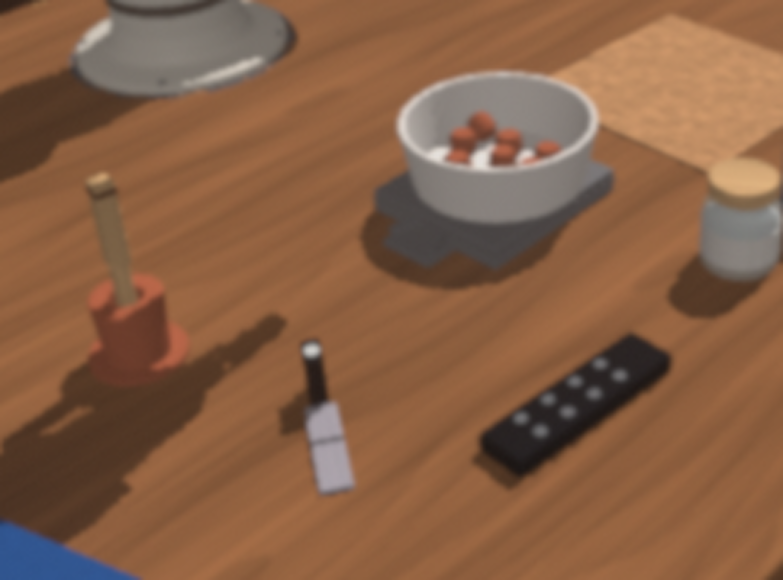

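Wrist view: all 8 pebbles are in the bowl, one of them leaning on the wall at (414,150). The rod leans in its pot at (90,140), and the gauge is at (155,265). The scene view agrees. Next I'll hover over the pot.

```bash
python3 -m creep '{"slide":[[2,-25,0],[4,-65,0],[6,-105,0],[8,-145,0],[10,-185,0],[13,-225,0],[15,-255,0],[15,-275,0]],"rotation":[[0,0,0],[0,0,0],[0,0,0],[0,0,0],[0,0,0],[0,0,0],[0,0,0],[0,0,0]],"jaw":[60,60,60,60,60,60,60,60]}'
python3 -m creep '{"slide":[[0,0,0],[0,0,0],[0,0,0]],"rotation":[[0,0,0],[0,0,0],[0,0,0]],"jaw":[60,60,60]}'
cat > rod.py <<'E'
from h import *
np.set_printoptions(precision=4,suppress=True)
p,d,c=cap('wrist');np.savez('/tmp/wrist',p=p,d=d,**c); save('w4',p)
P=cloud(c,d); hsv=cv2.cvtColor(p,cv2.COLOR_RGB2HSV)
near=np.hypot(P[...,0]-.445,P[...,1]+.345)<.05
for a,b in ((.05,.062),(.068,.08),(.085,.1),(.1,.115),(.115,.13),(.13,.145),(.145,.156),(.158,.172)):
    m=near&(P[...,2]>a)&(P[...,2]<b); Q=P[m]
    if len(Q)>5: print(a,len(Q),Q.mean(0),Q.min(0)[:2],Q.max(0)[:2])
print(env.get_obs()['position'])
E
python3 rod.py
```

```text
t: 23.17
position: [0.4488, -0.342, 0.2782]
eef_rot: [-0.001, -0.003, 1.0, 0.001]
force: [1.2, 0.5, 1.0]
opening: 0.0598
gripper_force: 0.0
t: 23.42
position: [0.4495, -0.339, 0.2793]
eef_rot: [-0.0, -0.004, 1.0, 0.001]
force: [-0.8, -0.1, -0.3]
opening: 0.0599
gripper_force: 0.0
0.05 1468 [ 0.4384 -0.3485  0.0579] [ 0.4141 -0.378 ] [ 0.4716 -0.3198]
0.068 25 [ 0.4383 -0.3492  0.0741] [ 0.437 -0.356] [ 0.4413 -0.3432]
0.085 32 [ 0.437  -0.3483  0.0954] [ 0.4359 -0.3567] [ 0.4391 -0.3409]
0.1 57 [ 0.4368 -0.349   0.1081] [ 0.4354 -0.3574] [ 0.4393 -0.3408]
0.115 69 [ 0.4368 -0.3485  0.1227] [ 0.4356 -0.3574] [ 0.4394 -0.3407]
0.13 78 [ 0.4367 -0.349   0.1377] [ 0.4354 -0.3574] [ 0.4397 -0.3407]
0.145 55 [ 0.4366 -0.3488  0.1503] [ 0.4351 -0.3571] [ 0.4383 -0.3414]
0.158 457 [ 0.4437 -0.3498  0.1644] [ 0.4352 -0.3595] [ 0.4537 -0.3405]
[ 0.4496 -0.3388  0.2796]
```

View pics/w4.png

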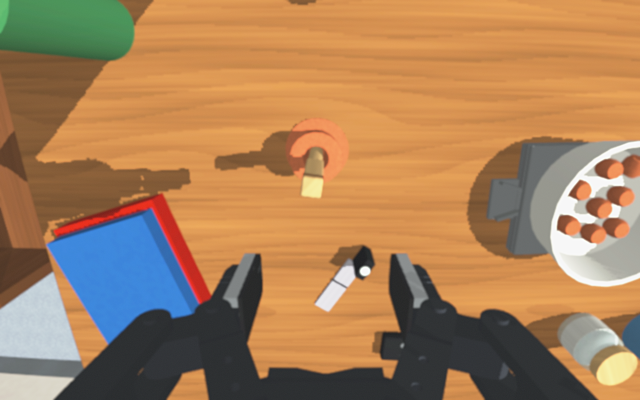

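The wrist view shows the rod standing upright in its pot: top at (313,187), pot at (318,150), flats square to the world axes. Pot centre is about (0.4435, -0.349). I'll grip it.

```bash
python3 -m creep '{"slide":[[5,-10,0],[5,-10,20],[5,-10,55],[5,-10,90],[5,-10,125],[5,-10,155],[5,-10,168],[5,-10,168]],"rotation":[[0,0,0],[0,0,0],[0,0,0],[0,0,0],[0,0,0],[0,0,0],[0,0,0],[0,0,0]],"jaw":[60,60,60,60,60,60,60,60]}'
python3 -m creep '{"slide":[[0,0,0],[0,0,0],[0,0,0],[0,0,0],[0,0,0],[0,0,0],[0,0,0],[0,0,0]],"rotation":[[0,0,0],[0,0,0],[0,0,0],[0,0,0],[0,0,0],[0,0,0],[0,0,0],[0,0,0]],"jaw":[45,30,20,12,8,8,8,8]}'
python3 -m creep '{"slide":[[0,0,0],[0,0,-8],[0,0,-25],[0,0,-50],[0,0,-80],[0,0,-110],[0,0,-125],[0,0,-125]],"rotation":[[0,0,0],[0,0,0],[0,0,0],[0,0,0],[0,0,0],[0,0,0],[0,0,0],[0,0,0]],"jaw":[8,8,8,8,8,8,8,8]}'
python3 - <<'E'
from h import *
p,d,c=cap('scene'); save('s5',cv2.resize(p[120:330,110:380],None,fx=2.8,fy=2.8,interpolation=cv2.INTER_CUBIC))
p,d,c=cap('top')
import peb
for u,a in peb.blobs(p): print(u.round(1),a,onplane(c,u,.048)[0,:2])
print(env.get_obs())
E
```

```text
t: 24.13
position: [0.4432, -0.3488, 0.1091]
eef_rot: [-0.002, -0.004, 1.0, 0.001]
force: [-0.2, -0.2, -0.6]
opening: 0.0599
gripper_force: 0.0
t: 24.8
position: [0.4454, -0.3507, 0.1142]
eef_rot: [0.001, -0.004, 1.0, -0.001]
force: [-0.4, 0.4, 7.5]
opening: 0.016
gripper_force: 58.5
t: 25.47
position: [0.4454, -0.3508, 0.242]
eef_rot: [0.003, -0.004, 1.0, -0.002]
force: [1.0, 0.1, -0.4]
opening: 0.0166
gripper_force: 58.5
[308.9 219.7] 55 [0.5399 0.0099]
[295.5 222.7] 54 [0.532  0.0402]
[325.5 225.3] 51 [ 0.5282 -0.0283]
[308.9 235.3] 53 [0.5044 0.0089]
[298.  241.9] 51 [0.4888 0.0331]
[323.8 246. ] 48 [ 0.4813 -0.0254]
[295.5 259. ] 66 [0.4505 0.0373]
[308.6 257.4] 54 [0.4549 0.008 ]
{'t': 25.5667, 'qpos': array([-0.667 ,  0.1274,  0.2323,  1.6743, -0.    , -0.6742]), 'qvel': array([ 0.0002,  0.0113, -0.045 , -0.0113, -0.0005, -0.0006]), 'tau': array([  0.0009, -57.0268,  49.108 ,   0.2811,  -0.0007,  -0.0004]), 'position': array([ 0.4448, -0.3502,  0.2376]), 'eef_rot': array([ 0.0005, -0.0036,  1.    , -0.0004]), 'force': array([-0.6239, -0.4557, -1.3593]), 'torque': array([0.0192, 0.0492, 0.0297]), 'gripper_force': 58.50860774517059, 'opening': 0.016352387751129436}
```

View pics/s5.png

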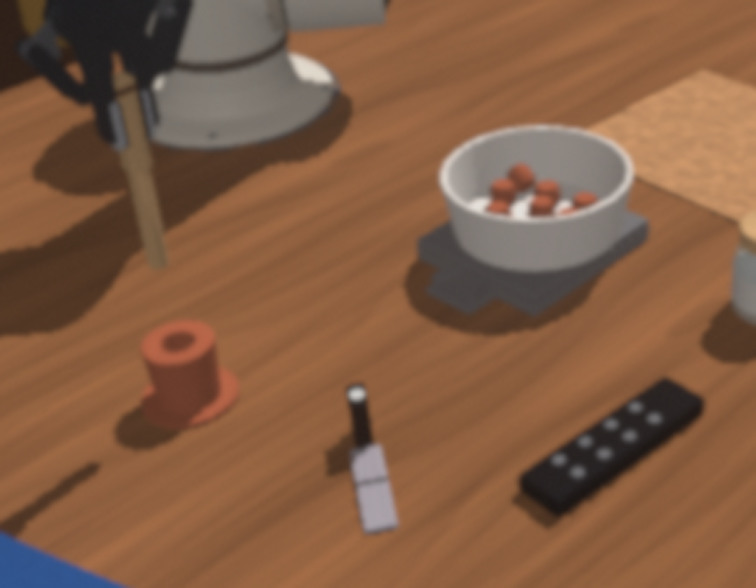

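The rod is held and looks vertical, with its lower end at crop (155,265) above the empty pot. I'll measure that lower end.

```bash
cat > rb.py <<'E'
from h import *
np.set_printoptions(precision=4,suppress=True)
o=env.get_obs(); t=o['position']; print(t)
for n in ('scene','wrist'):
    p,d,c=cap(n); P=cloud(c,d); near=np.hypot(P[...,0]-t[0],P[...,1]-t[1])<.03
    for a,b in ((-.14,-.11),(-.11,-.095),(-.095,-.075),(-.075,-.055),(-.055,-.035)):
        m=near&(P[...,2]>t[2]+a)&(P[...,2]<t[2]+b); Q=P[m]-t
        if len(Q)>3: print(n,a,len(Q),Q.mean(0),'min',Q.min(0),'max',Q.max(0))
    if n=='scene':
        m=near&(P[...,2]>t[2]-.13)&(P[...,2]<t[2]-.04); v,u=np.nonzero(m); k=np.argsort(v)[-3:]; print('low px',u[k],v[k],(P[v[k],u[k]]-t))
E
python3 rb.py
```

```text
[ 0.4448 -0.3502  0.2376]
scene -0.11 40 [ 0.0045 -0.0031 -0.1021] min [ 0.0001 -0.0094 -0.1087] max [ 0.0088  0.005  -0.0951]
scene -0.095 56 [ 0.0042 -0.0034 -0.0847] min [-0.0044 -0.0088 -0.0944] max [ 0.0084  0.0047 -0.0752]
scene -0.075 56 [ 0.0046 -0.003  -0.0649] min [-0.0028 -0.0085 -0.0748] max [ 0.0086  0.0053 -0.056 ]
scene -0.055 62 [ 0.0037 -0.0031 -0.0449] min [-0.0061 -0.0087 -0.0548] max [ 0.0089  0.0055 -0.035 ]
low px [166 167 168] [217 217 217] [[ 0.005  -0.0063 -0.1076]
 [ 0.006  -0.0045 -0.108 ]
 [ 0.0083 -0.0033 -0.1077]]
wrist -0.11 95 [-0.0072  0.0007 -0.1013] min [-0.0092 -0.0073 -0.1084] max [-0.0008  0.0087 -0.0955]
wrist -0.095 182 [-0.0073  0.0007 -0.0848] min [-0.0094 -0.0071 -0.095 ] max [-0.0017  0.0085 -0.075 ]
wrist -0.075 237 [-0.0072  0.0006 -0.0646] min [-0.0094 -0.0073 -0.0748] max [-0.0011  0.0086 -0.055 ]
wrist -0.055 300 [-0.0073  0.0006 -0.0446] min [-0.0094 -0.0073 -0.055 ] max [-0.0008  0.0086 -0.035 ]
```

```bash
python3 -m creep '{"slide":[[-2,15,0],[-9,50,0],[-16,88,0],[-24,128,0],[-31,168,0],[-38,208,0],[-45,248,0],[-52,285,0]],"rotation":[[0,0,0],[0,0,0],[0,0,0],[0,0,0],[0,0,0],[0,0,0],[0,0,0],[0,0,0]],"jaw":[8,8,8,8,8,8,8,8]}'
python3 -m creep '{"slide":[[-4,25,0],[-6,40,0],[-7,44,0],[-7,44,0],[-7,44,10],[-7,44,30],[-7,44,50],[-7,44,60]],"rotation":[[0,0,0],[0,0,0],[0,0,0],[0,0,0],[0,0,0],[0,0,0],[0,0,0],[0,0,0]],"jaw":[8,8,8,8,8,8,8,8]}'
python3 -m creep '{"slide":[[0,0,5],[0,0,10],[0,0,16],[0,0,22],[0,0,28],[0,0,34],[0,0,34],[0,0,34]],"rotation":[[0,0,0],[0,0,0],[0,0,0],[0,0,0],[0,0,0],[0,0,0],[0,0,0],[0,0,0]],"jaw":[8,8,8,8,8,8,8,8]}'
python3 rb.py
```

```text
t: 26.33
position: [0.4936, -0.0619, 0.2361]
eef_rot: [-0.001, -0.004, 1.0, 0.0]
force: [0.5, 0.1, -1.3]
opening: 0.0162
gripper_force: 58.6
t: 27.0
position: [0.5, -0.0217, 0.1737]
eef_rot: [-0.002, -0.003, 1.0, 0.0]
force: [-0.7, -0.1, -1.1]
opening: 0.0164
gripper_force: 58.6
t: 27.67
position: [0.501, -0.0206, 0.1427]
eef_rot: [-0.0, -0.004, 1.0, 0.0]
force: [-0.9, 1.2, -0.5]
opening: 0.0162
gripper_force: 58.6
[ 0.501  -0.0206  0.1427]
scene -0.11 32 [ 0.0052  0.0137 -0.099 ] min [-0.0265 -0.0091 -0.1061] max [ 0.0189  0.0249 -0.0951]
scene -0.095 88 [-0.0027  0.0003 -0.0891] min [-0.0276 -0.018  -0.095 ] max [ 0.0155  0.0299 -0.075 ]
scene -0.075 41 [ 0.0045 -0.0044 -0.0648] min [-0.0049 -0.0103 -0.0749] max [ 0.0109  0.0035 -0.0563]
scene -0.055 41 [ 0.005  -0.0033 -0.0447] min [-0.002  -0.0091 -0.0543] max [ 0.0113  0.0064 -0.0356]
low px [303 304 305] [197 197 197] [[ 0.0145  0.018  -0.1014]
 [ 0.0169  0.0193 -0.1011]
 [ 0.0176  0.0223 -0.1023]]
wrist -0.14 1959 [-0.0016 -0.0015 -0.1136] min [-0.0296 -0.03   -0.1159] max [ 0.0273  0.029  -0.1115]
wrist -0.11 400 [-0.0026  0.0051 -0.0991] min [-0.0297 -0.0186 -0.1078] max [ 0.0232  0.0287 -0.095 ]
wrist -0.095 1243 [-0.009   0.0032 -0.091 ] min [-0.0296 -0.0177 -0.095 ] max [ 0.0272  0.0299 -0.075 ]
wrist -0.075 230 [-0.0067  0.0004 -0.0646] min [-0.009  -0.0075 -0.0749] max [-0.0001  0.0084 -0.055 ]
wrist -0.055 299 [-0.0067  0.0004 -0.0445] min [-0.0089 -0.0075 -0.0549] max [-0.0008  0.0084 -0.0351]
```

```bash
Z='"rotation":[[0,0,0],[0,0,0],[0,0,0],[0,0,0],[0,0,0],[0,0,0],[0,0,0],[0,0,0]],"jaw":[8,8,8,8,8,8,8,8]' ; unset Z
python3 -m creep '{"slide":[[0,0,2],[0,0,2]],"rotation":[[0,0,0],[0,0,0]],"jaw":[8,8]}'
python3 -m creep '{"slide":[[-5.7,0.6,0],[-11.1,2.2,0],[-16.1,4.9,0],[-20.5,8.5,0],[-24.1,12.9,0],[-26.8,17.9,0],[-28.4,23.3,0],[-29,29,0]],"rotation":[[0,0,0],[0,0,0],[0,0,0],[0,0,0],[0,0,0],[0,0,0],[0,0,0],[0,0,0]],"jaw":[8,8,8,8,8,8,8,8]}'
python3 -m creep '{"slide":[[0.6,5.7,0],[2.2,11.1,0],[4.9,16.1,0],[8.5,20.5,0],[12.9,24.1,0],[17.9,26.8,0],[23.3,28.4,0],[29,29,0]],"rotation":[[0,0,0],[0,0,0],[0,0,0],[0,0,0],[0,0,0],[0,0,0],[0,0,0],[0,0,0]],"jaw":[8,8,8,8,8,8,8,8]}'
python3 -m creep '{"slide":[[5.7,-0.6,0],[11.1,-2.2,0],[16.1,-4.9,0],[20.5,-8.5,0],[24.1,-12.9,0],[26.8,-17.9,0],[28.4,-23.3,0],[29,-29,0]],"rotation":[[0,0,0],[0,0,0],[0,0,0],[0,0,0],[0,0,0],[0,0,0],[0,0,0],[0,0,0]],"jaw":[8,8,8,8,8,8,8,8]}'
python3 -m creep '{"slide":[[-0.6,-5.7,0],[-2.2,-11.1,0],[-4.9,-16.1,0],[-8.5,-20.5,0],[-12.9,-24.1,0],[-17.9,-26.8,0],[-23.3,-28.4,0],[-29,-29,0]],"rotation":[[0,0,0],[0,0,0],[0,0,0],[0,0,0],[0,0,0],[0,0,0],[0,0,0],[0,0,0]],"jaw":[8,8,8,8,8,8,8,8]}'
python3 rb.py | grep wrist; python3 - <<'E'
from h import *
p,d,c=cap('wrist'); save('w6',p)
E
```

```text
t: 27.93
position: [0.5012, -0.0206, 0.1409]
eef_rot: [0.0, -0.004, 1.0, -0.0]
force: [-0.8, 0.7, -2.1]
opening: 0.016
gripper_force: 58.6
t: 28.6
position: [0.5301, 0.0092, 0.1408]
eef_rot: [-0.0, -0.004, 1.0, 0.0]
force: [-0.2, 0.1, -1.3]
opening: 0.0163
gripper_force: 58.6
t: 29.27
position: [0.5001, 0.0376, 0.141]
eef_rot: [0.0, -0.004, 1.0, 0.0]
force: [0.5, 0.2, -0.6]
opening: 0.0161
gripper_force: 58.6
t: 29.93
position: [0.4717, 0.0075, 0.141]
eef_rot: [-0.0, -0.004, 1.0, -0.0]
force: [-0.4, 0.1, -1.1]
opening: 0.0162
gripper_force: 58.8
t: 30.6
position: [0.5016, -0.0208, 0.1408]
eef_rot: [-0.0, -0.004, 1.0, 0.0]
force: [-0.8, 0.2, -0.4]
opening: 0.0161
gripper_force: 58.8
wrist -0.14 2740 [-0.0057 -0.0019 -0.1117] min [-0.0295 -0.0298 -0.114 ] max [ 0.0275  0.0286 -0.11  ]
wrist -0.11 284 [-0.0002  0.0047 -0.1003] min [-0.0273 -0.027  -0.11  ] max [ 0.0264  0.0286 -0.095 ]
wrist -0.095 694 [ 0.0007  0.011  -0.0894] min [-0.0265 -0.0228 -0.095 ] max [ 0.0268  0.0298 -0.075 ]
wrist -0.075 229 [-0.0059  0.0004 -0.0648] min [-0.008  -0.0076 -0.075 ] max [ 0.0005  0.0083 -0.055 ]
wrist -0.055 297 [-0.0059  0.0004 -0.0448] min [-0.0081 -0.0076 -0.055 ] max [ 0.0001  0.0083 -0.0353]
```

View pics/w6.png

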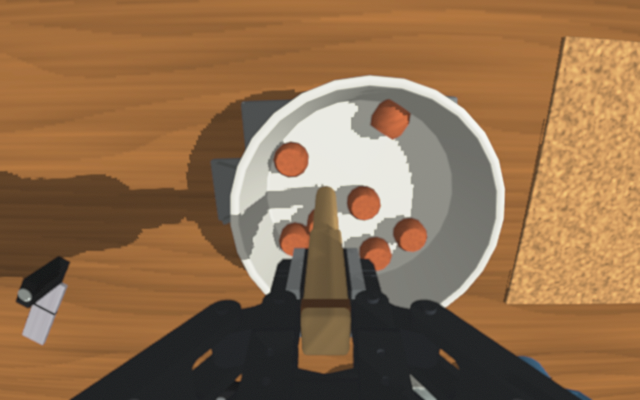

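The rod is in the bowl among the pebbles, visible at (325,190), and the pebbles are moving and still inside. Three more turns.

```bash
for i in 1 2 3; do
python3 -m creep '{"slide":[[-5.7,0.6,0],[-11.1,2.2,0],[-16.1,4.9,0],[-20.5,8.5,0],[-24.1,12.9,0],[-26.8,17.9,0],[-28.4,23.3,0],[-29,29,0]],"rotation":[[0,0,0],[0,0,0],[0,0,0],[0,0,0],[0,0,0],[0,0,0],[0,0,0],[0,0,0]],"jaw":[8,8,8,8,8,8,8,8]}'
python3 -m creep '{"slide":[[0.6,5.7,0],[2.2,11.1,0],[4.9,16.1,0],[8.5,20.5,0],[12.9,24.1,0],[17.9,26.8,0],[23.3,28.4,0],[29,29,0]],"rotation":[[0,0,0],[0,0,0],[0,0,0],[0,0,0],[0,0,0],[0,0,0],[0,0,0],[0,0,0]],"jaw":[8,8,8,8,8,8,8,8]}'
python3 -m creep '{"slide":[[5.7,-0.6,0],[11.1,-2.2,0],[16.1,-4.9,0],[20.5,-8.5,0],[24.1,-12.9,0],[26.8,-17.9,0],[28.4,-23.3,0],[29,-29,0]],"rotation":[[0,0,0],[0,0,0],[0,0,0],[0,0,0],[0,0,0],[0,0,0],[0,0,0],[0,0,0]],"jaw":[8,8,8,8,8,8,8,8]}'
python3 -m creep '{"slide":[[-0.6,-5.7,0],[-2.2,-11.1,0],[-4.9,-16.1,0],[-8.5,-20.5,0],[-12.9,-24.1,0],[-17.9,-26.8,0],[-23.3,-28.4,0],[-29,-29,0]],"rotation":[[0,0,0],[0,0,0],[0,0,0],[0,0,0],[0,0,0],[0,0,0],[0,0,0],[0,0,0]],"jaw":[8,8,8,8,8,8,8,8]}'
done | grep -E "^t:|pos|force: \["
python3 -m creep '{"slide":[[0,0,-10],[0,0,-30],[0,0,-60],[0,0,-85],[0,0,-96],[0,0,-96],[0,0,-96]],"rotation":[[0,0,0],[0,0,0],[0,0,0],[0,0,0],[0,0,0],[0,0,0],[0,0,0]],"jaw":[8,8,8,8,8,8,8]}'
python3 rb.py; python3 peb.py
```

```text
t: 31.42
position: [0.5302, 0.0092, 0.1409]
force: [-0.8, -1.8, -0.0]
t: 32.08
position: [0.5001, 0.0376, 0.141]
force: [-0.3, 0.5, -0.4]
t: 32.75
position: [0.4718, 0.0075, 0.141]
force: [0.3, 0.4, -0.7]
t: 33.42
position: [0.5018, -0.0208, 0.1409]
force: [0.4, 1.1, -0.4]
t: 34.08
position: [0.5301, 0.0093, 0.1409]
force: [-0.5, 0.9, -1.0]
t: 34.75
position: [0.5001, 0.0376, 0.141]
force: [-0.3, -0.3, 0.2]
t: 35.42
position: [0.4718, 0.0075, 0.141]
force: [-0.0, 1.0, -0.4]
t: 36.08
position: [0.5018, -0.0208, 0.1409]
force: [0.3, -0.0, -1.0]
t: 36.75
position: [0.5301, 0.0093, 0.1409]
force: [-0.1, -0.3, -0.4]
t: 37.42
position: [0.5001, 0.0376, 0.141]
force: [-0.1, 0.3, -0.8]
t: 38.08
position: [0.4718, 0.0075, 0.141]
force: [0.2, 0.3, -0.2]
t: 38.75
position: [0.5018, -0.0208, 0.1409]
force: [-0.6, -1.1, -0.4]
t: 39.33
position: [0.5015, -0.0204, 0.2375]
eef_rot: [0.001, -0.004, 1.0, -0.0]
force: [0.5, -0.5, -1.3]
opening: 0.0163
gripper_force: 58.9
[ 0.5015 -0.0204  0.2375]
scene -0.11 31 [ 0.0041 -0.0044 -0.1015] min [-0.0045 -0.009  -0.109 ] max [ 0.0096  0.0021 -0.0951]
scene 
[... 244 characters left out ...]
[-0.0035 -0.0108 -0.0545] max [ 0.0087  0.0029 -0.0353]
low px [293 294 295] [169 169 169] [[ 0.0077 -0.0068 -0.1052]
 [ 0.0074 -0.003  -0.1068]
 [ 0.0084 -0.0005 -0.1075]]
wrist -0.11 99 [-0.0073  0.0003 -0.1011] min [-0.0094 -0.0075 -0.1078] max [-0.001   0.0084 -0.0951]
wrist -0.095 178 [-0.0073  0.0005 -0.0844] min [-0.0095 -0.0074 -0.095 ] max [-0.0018  0.0082 -0.0751]
wrist -0.075 229 [-0.0073  0.0003 -0.0647] min [-0.0097 -0.0076 -0.0749] max [-0.001   0.0084 -0.055 ]
wrist -0.055 303 [-0.0074  0.0003 -0.0448] min [-0.0097 -0.0076 -0.0549] max [-0.0016  0.0082 -0.0352]
39.4833 [ 0.5007 -0.0205  0.2357] [-0.001  -0.0037  1.      0.    ] [-0.041  -0.0263  0.0685  1.6676 -0.     -0.0483]
```

```bash
python3 -m creep '{"slide":[[2,-15,0],[9,-50,0],[16,-88,0],[24,-128,0],[31,-168,0],[38,-208,0],[45,-248,0],[52,-285,0]],"rotation":[[0,0,0],[0,0,0],[0,0,0],[0,0,0],[0,0,0],[0,0,0],[0,0,0],[0,0,0]],"jaw":[8,8,8,8,8,8,8,8]}'
python3 -m creep '{"slide":[[4,-25,0],[6,-40,0],[7,-44,0],[7,-44,0],[7,-44,0],[7,-44,15],[7,-44,35],[7,-44,50]],"rotation":[[0,0,0],[0,0,0],[0,0,0],[0,0,0],[0,0,0],[0,0,0],[0,0,0],[0,0,0]],"jaw":[8,8,8,8,8,8,8,8]}'
python3 rb.py | head -1
python3 -m creep '{"slide":[[0,0,10],[0,0,20],[0,0,30],[0,0,40],[0,0,50],[0,0,58],[0,0,58],[0,0,58]],"rotation":[[0,0,0],[0,0,0],[0,0,0],[0,0,0],[0,0,0],[0,0,0],[0,0,0],[0,0,0]],"jaw":[8,8,8,8,8,8,8,8]}'
python3 -m creep '{"slide":[[0,0,4],[0,0,8],[0,0,11],[0,0,14],[0,0,14],[0,0,14]],"rotation":[[0,0,0],[0,0,0],[0,0,0],[0,0,0],[0,0,0],[0,0,0]],"jaw":[8,8,8,8,8,8]}'
```

```text
t: 40.15
position: [0.4501, -0.3079, 0.2358]
eef_rot: [-0.001, -0.003, 1.0, 0.0]
force: [0.9, 0.3, 0.1]
opening: 0.0163
gripper_force: 58.9
t: 40.82
position: [0.4451, -0.3483, 0.1862]
eef_rot: [0.0, -0.005, 1.0, 0.0]
force: [-0.6, 0.2, -0.8]
opening: 0.0163
gripper_force: 58.9
[ 0.4451 -0.3483  0.1862]
t: 41.58
position: [0.4443, -0.3499, 0.1284]
eef_rot: [-0.0, -0.004, 1.0, 0.0]
force: [-0.1, 0.2, 0.8]
opening: 0.0165
gripper_force: 58.9
t: 42.08
position: [0.4445, -0.35, 0.1149]
eef_rot: [-0.0, -0.004, 1.0, 0.0]
force: [-0.8, -0.3, -0.5]
opening: 0.016
gripper_force: 59.1
```

```bash
python3 -m creep '{"slide":[[0,0,0],[0,0,0],[0,0,0],[0,0,0],[0,0,-10],[0,0,-35],[0,0,-70],[0,0,-105]],"rotation":[[0,0,0],[0,0,0],[0,0,0],[0,0,0],[0,0,0],[0,0,0],[0,0,0],[0,0,0]],"jaw":[25,40,50,50,50,50,50,50]}'
python3 -m creep '{"slide":[[0,5,-35],[-20,20,-70],[-45,40,-85],[-75,55,-85],[-75,55,-85],[-75,55,-85],[-75,55,-85],[-75,55,-85]],"rotation":[[0,0,0],[0,0,0],[0,0,0],[0,0,0],[0,0,0],[0,0,0],[0,0,0],[0,0,0]],"jaw":[60,60,60,60,60,60,60,60]}'
python3 - <<'E'
from h import *
p,d,c=cap('wrist'); save('w7',p); np.savez('/tmp/wrist',p=p,d=d,**c)
p,d,c=cap('top'); np.savez('/tmp/top',p=p,d=d,**c)
import peb
for u,a in peb.blobs(p): print(u.round(1),a,onplane(c,u,.048)[0,:2])
print(env.get_obs()['position'])
E
```

```text
t: 42.75
position: [0.444, -0.3496, 0.2214]
eef_rot: [-0.0, -0.004, 1.0, 0.0]
force: [1.0, -0.6, 0.4]
opening: 0.0498
gripper_force: 0.0
t: 43.42
position: [0.5184, -0.2948, 0.3051]
eef_rot: [-0.0, -0.003, 1.0, -0.0]
force: [-0.7, -0.4, -0.0]
opening: 0.0596
gripper_force: 0.0
[308.6 209.1] 55 [0.5641 0.0114]
[287.6 221. ] 56 [0.5353 0.0583]
[331.4 219.8] 51 [ 0.5411 -0.0413]
[309.2 235. ] 47 [0.5051 0.0083]
[282.9 240.6] 54 [0.4907 0.0672]
[332.8 250.8] 52 [ 0.4712 -0.046 ]
[292.4 252.1] 58 [0.4657 0.0449]
[300.6 263.2] 62 [0.4414 0.0255]
[ 0.5183 -0.295   0.3052]
```

View pics/w7.png

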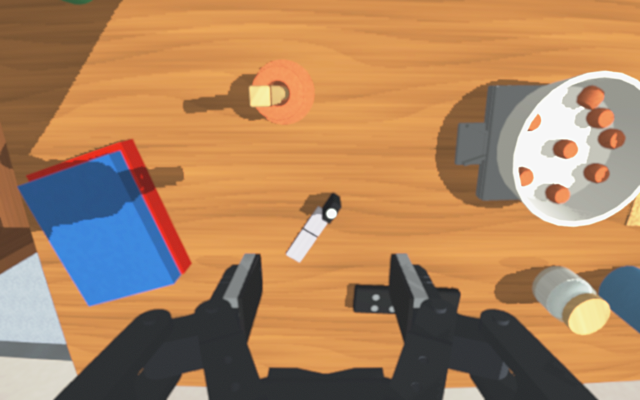

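The wrist view shows the rod back in the pot at (265,95), all 8 pebbles in the bowl, and the gauge at (315,230) with its head at (331,208). Next I'll measure the gauge and the slot.

```bash
cat > g.py <<'E'
from h import *
np.set_printoptions(precision=4,suppress=True)
def load(n):
    z=np.load('/tmp/%s.npz'%n); return z['p'],z['d'],{k:z[k] for k in 'KDRO'}
for n in ('wrist','top'):
    p,d,c=load(n); P=cloud(c,d); hsv=cv2.cvtColor(p,cv2.COLOR_RGB2HSV)
    box=(np.abs(P[...,0]-.63)<.1)&(np.abs(P[...,1]+.31)<.08)
    m=box&(hsv[...,1]<70)&(hsv[...,2]>110)&(P[...,2]<.015)
    v,u=np.nonzero(m); W=onplane(c,np.c_[u,v],.004)
    r=cv2.minAreaRect((W[:,:2]*1000).astype(np.float32)); print(n,'blade',len(u),r,cv2.boxPoints(r).tolist())
    h=box&(P[...,2]>.036)&(P[...,2]<.055); Q=P[h]
    if len(Q)>10:
        r=cv2.minAreaRect((Q[:,:2]*1000).astype(np.float32)); print(n,'head',len(Q),Q.mean(0),r)
    # mark
    k=box&(hsv[...,2]<110)&(P[...,2]<.012)&(np.hypot(P[...,0]-W[:,0].mean(),P[...,1]-W[:,1].mean())<.02)
    v,u=np.nonzero(k); 
    if len(u): print('mark',len(u),onplane(c,np.c_[u,v],.004).mean(0))
    # foot
    f=(P[...,2]>.019)&(P[...,2]<.029)&(P[...,1]<-.02)&(P[...,1]>-.13)&(np.abs(P[...,0]-.5)<.1)&(hsv[...,2]<130)
    Q=P[f]; print('foot',len(Q),Q[:,:2].min(0),Q[:,:2].max(0))
    E=[]
    for x in np.arange(.43,.58,.01):
        s=Q[np.abs(Q[:,0]-x)<.005]
        if len(s)>3: E.append((x,np.sort(s[:,1])[1]))
    print(np.round(E,4).tolist())
    s=(P[...,2]>.004)&(P[...,2]<.02)&(P[...,1]<-.085)&(P[...,1]>-.14)&(np.abs(P[...,0]-.5)<.06)&(hsv[...,2]<130)
    Q=P[s]; print('sill',len(Q),Q.min(0),Q.max(0),cv2.minAreaRect((Q[:,:2]*1000).astype(np.float32)))
E
python3 g.py
```

```text
wrist blade 922 ((642.025390625, -318.72369384765625), (26.464752197265625, 92.7369155883789), 57.399879455566406) [[595.8330078125, -304.8892822265625], [673.9593505859375, -354.8533935546875], [688.2177734375, -332.55810546875], [610.0914306640625, -282.593994140625]]
wrist head 268 [ 0.5909 -0.2863  0.0443] ((592.4019165039062, -286.13641357421875), (14.149195671081543, 30.04240608215332), 57.353981018066406)
foot 2324 [ 0.4291 -0.1109] [ 0.5807 -0.0234]
[[0.43, -0.0858], [0.44, -0.086], [0.45, -0.0853], [0.46, -0.0849], [0.47, -0.0849], [0.48, -0.1028], [0.49, -0.0932], [0.5, -0.0838], [0.51, -0.0829], [0.52, -0.0927], [0.53, -0.1094], [0.54, -0.0824], [0.55, -0.0819], [0.56, -0.0816], [0.57, -0.0815]]
sill 1145 [ 0.4405 -0.1202  0.004 ] [ 0.5344 -0.085   0.0197] ((487.4346618652344, -102.58995056152344), (35.14313888549805, 93.8898696899414), 89.9639663696289)
top blade 329 ((642.5986328125, -318.12860107421875), (26.359634399414062, 90.32341766357422), 57.434181213378906) [[597.4432373046875, -304.9270935058594], [673.5654296875, -353.5453186035156], [687.7540283203125, -331.3301086425781], [611.6318359375, -282.7118835449219]]
top head 87 [ 0.5904 -0.284   0.0438] ((591.3092651367188, -285.179443359375), (14.773750305175781, 30.98394775390625), 57.68661117553711)
mark 9 [ 0.6356 -0.3196  0.004 ]
foot 190 [ 0.4296 -0.1064] [ 0.5793 -0.0534]
[[0.43, -0.0838], [0.44, -0.0836], [0.45, -0.0833], [0.46, -0.0832], [0.48, -0.104], [0.56, -0.0791], [0.57, -0.0787]]
sill 276 [ 0.4651 -0.1218  0.004 ] [ 0.5513 -0.088   0.0199] ((508.6626892089844, -102.95941162109375), (32.38137435913086, 87.40885925292969), 86.54275512695312)
```

```bash
python3 -m creep '{"slide":[[-20,2,20],[-40,4,50],[-60,7,85],[-73,9,120],[-73,9,155],[-73,9,185],[-73,9,185],[-73,9,185]],"rotation":[[0,0,0.1],[0,0,0.2],[0,0,0.3],[0,0,0.4],[0,0,0.5],[0,0,0.569],[0,0,0.569],[0,0,0.569]],"jaw":[50,50,50,50,50,50,50,50]}'
python3 - <<'E'
from h import *
np.set_printoptions(precision=4,suppress=True)
o=env.get_obs(); print(o['position'],R.from_matrix(rot(o['eef_rot'])).as_rotvec())
p,d,c=cap('wrist'); save('w8',p); np.savez('/tmp/wrist',p=p,d=d,**c)
P=cloud(c,d); T=(P-o['position'])@rot(o['eef_rot'])*1000
h=(P[...,2]>.034)&(P[...,2]<.052)&(np.hypot(T[...,0],T[...,1])<40)
Q=T[h]; print(len(Q),Q.min(0),Q.max(0),cv2.minAreaRect(Q[:,:2].astype(np.float32)))
E
```

```text
t: 44.18
position: [0.5907, -0.285, 0.1192]
eef_rot: [-0.001, 0.277, 0.961, 0.0]
force: [-0.2, -0.7, 1.4]
opening: 0.0499
gripper_force: 0.0
[ 0.5907 -0.285   0.1192] [-0.8678 -3.0162 -0.0008]
852 [-16.686   -7.2519  72.0498] [12.8436  6.3636 85.0786] ((-1.9209976196289062, -0.4401841163635254), (29.52850341796875, 13.615190505981445), 0.017953820526599884)
```

View pics/w8.png

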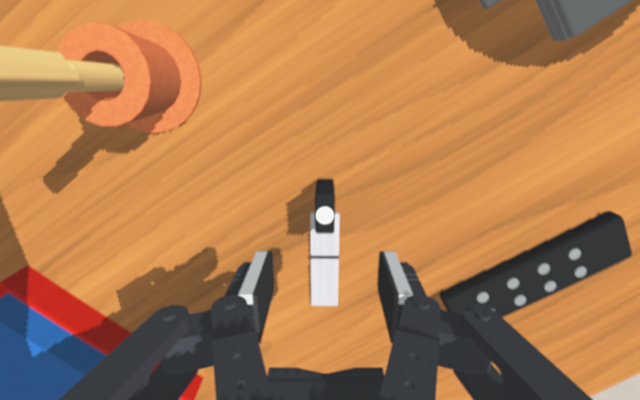

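The gauge is square to the fingers: head at (324,205), blade running down the image to (325,305), remote clear of the fingers. I'll grip it.

```bash
python3 -m creep '{"slide":[[-2,0,15],[-2,0,45],[-2,0,75],[-2,0,95],[-2,0,104],[-2,0,107],[-2,0,107],[-2,0,107]],"rotation":[[0,0,0],[0,0,0],[0,0,0],[0,0,0],[0,0,0],[0,0,0],[0,0,0],[0,0,0]],"jaw":[40,40,40,40,40,40,40,40]}'
python3 -m creep '{"slide":[[0,0,0],[0,0,0],[0,0,0],[0,0,0],[0,0,0],[0,0,0],[0,0,0],[0,0,0]],"rotation":[[0,0,0],[0,0,0],[0,0,0],[0,0,0],[0,0,0],[0,0,0],[0,0,0],[0,0,0]],"jaw":[30,20,12,6,6,6,6,6]}'
python3 -m creep '{"slide":[[0,0,-5],[0,0,-15],[0,0,-30],[0,0,-45],[0,0,-60],[0,0,-70],[0,0,-70],[0,0,-70]],"rotation":[[0,0,0],[0,0,0],[0,0,0],[0,0,0],[0,0,0],[0,0,0],[0,0,0],[0,0,0]],"jaw":[6,6,6,6,6,6,6,6]}'
cat > gp.py <<'E'
from h import *
np.set_printoptions(precision=2,suppress=True)
o=env.get_obs(); Rt=rot(o['eef_rot']); print(o['position']*1000,np.degrees(np.arctan2(Rt[1,0],Rt[0,0])))
p,d,c=cap('wrist'); P=cloud(c,d); T=(P-o['position'])@Rt*1000; hsv=cv2.cvtColor(p,cv2.COLOR_RGB2HSV)
m=(T[...,0]<-13)&(T[...,0]>-125)&(np.abs(T[...,1])<16)&(T[...,2]>-5)&(T[...,2]<25)&(P[...,2]>.006)
b=m&(hsv[...,1]<80)&(hsv[...,2]>110); Q=T[b]
print('blade n',len(Q),Q.min(0),Q.max(0),cv2.minAreaRect(Q[:,:2].astype(np.float32)))
A=np.c_[Q[:,:2],np.ones(len(Q))]; print('plane',np.linalg.lstsq(A,Q[:,2],rcond=None)[0])
k=m&(hsv[...,2]<110)&(T[...,0]<-35)&(T[...,0]>-75)&(np.abs(T[...,1])<8)
print('mark',k.sum(),T[k].mean(0) if k.any() else '')
np.savez('/tmp/wrist',p=p,d=d,**c); save('wg',p)
E
python3 gp.py
```

```text
t: 44.9
position: [0.595, -0.2868, 0.0157]
eef_rot: [0.002, 0.277, 0.961, -0.0]
force: [0.4, -0.4, 0.4]
opening: 0.0402
gripper_force: 0.0
t: 45.57
position: [0.5944, -0.2864, 0.0144]
eef_rot: [0.001, 0.277, 0.961, -0.0]
force: [-0.6, -0.4, 6.3]
opening: 0.0129
gripper_force: 58.9
t: 46.23
position: [0.594, -0.2861, 0.0835]
eef_rot: [0.0, 0.277, 0.961, -0.0]
force: [0.2, 0.5, -1.0]
opening: 0.0134
gripper_force: 58.3
[ 594.04 -286.13   83.46] 147.8131537318361
blade n 1537 [-79.79 -12.26   8.8 ] [-45.82  11.97  12.31] ((-62.83039093017578, -0.08369731903076172), (24.31356430053711, 33.839454650878906), 89.17019653320312)
plane [-0.   -0.   10.36]
mark 102 [-53.01  -0.43  10.38]
```

```bash
python3 -m creep '{"slide":[[10,0,0],[25,0,0],[40,1,0],[55,1,0],[70,1,0],[85,1,0],[95,2,0],[100.5,2,0]],"rotation":[[0,0,-0.08],[0,0,-0.18],[0,0,-0.3],[0,0,-0.42],[0,0,-0.54],[0,0,-0.66],[0,0,-0.78],[0,0,-0.88]],"jaw":[6,6,6,6,6,6,6,6]}'
python3 -m creep '{"slide":[[0,0,0],[0,0,0],[0,0,0],[0,0,0],[0,0,0],[0,0,0],[0,0,0],[0,0,0]],"rotation":[[0,0,-0.1],[0,0,-0.2],[0,0,-0.3],[0,0,-0.4],[0,0,-0.5],[0,0,-0.6],[0,0,-0.7],[0,0,-0.8]],"jaw":[6,6,6,6,6,6,6,6]}'
python3 -m creep '{"slide":[[0,0,0],[0,0,0],[0,0,0],[0,0,0],[0,0,0],[0,0,0],[0,0,0],[0,0,0]],"rotation":[[0,0,-0.1],[0,0,-0.2],[0,0,-0.3],[0,0,-0.4],[0,0,-0.486],[0,0,-0.486],[0,0,-0.486],[0,0,-0.486]],"jaw":[6,6,6,6,6,6,6,6]}'
python3 gp.py
python3 - <<'E'
from h import *
np.set_printoptions(precision=4,suppress=True)
for n in ('wrist','top'):
    if n=='wrist': z=np.load('/tmp/wrist.npz'); p,d=z['p'],z['d']; c={k:z[k] for k in 'KDRO'}
    else: p,d,c=cap('top')
    P=cloud(c,d); hsv=cv2.cvtColor(p,cv2.COLOR_RGB2HSV)
    f=(P[...,2]>.0205)&(P[...,2]<.028)&(P[...,1]<-.03)&(P[...,1]>-.1)&(np.abs(P[...,0]-.5)<.1)&(hsv[...,2]<130)
    Q=P[f]; E=[]
    for x in np.arange(.435,.58,.005):
        s=Q[np.abs(Q[:,0]-x)<.0025]
        if len(s)>3: E.append((x,np.sort(s[:,1])[0]))
    E=np.array(E); 
    if len(E)>4: k=np.polyfit(E[:,0],E[:,1],1); print(n,'edge at .505',np.polyval(k,.505),'slope deg',np.degrees(np.arctan(k[0])),len(E), np.abs(np.polyval(k,E[:,0])-E[:,1]).max())
    for y0 in (-.092,-.1,-.108,-.116):
        s=P[(np.abs(P[...,1]-y0)<.003)&(P[...,2]>.0135)&(P[...,2]<.022)&(np.abs(P[...,0]-.505)<.04)&(hsv[...,2]<130)]
        if len(s)>4:
            L=s[s[:,0]<.505];H=s[s[:,0]>.505]; print(y0,L[:,0].min(),L[:,0].max(),H[:,0].min() if len(H) else 0,H[:,0].max() if len(H) else 0)
save('t9',cv2.resize(p[190:290,300:440],None,fx=5,fy=5,interpolation=cv2.INTER_CUBIC))
E
```

```text
t: 46.95
position: [0.5083, -0.2299, 0.0818]
eef_rot: [-0.001, -0.162, 0.987, 0.001]
force: [-0.7, 0.6, -0.4]
opening: 0.0128
gripper_force: 58.3
t: 47.62
position: [0.5091, -0.2305, 0.0816]
eef_rot: [-0.001, -0.533, 0.846, 0.001]
force: [0.8, 0.3, -0.6]
opening: 0.0132
gripper_force: 58.3
t: 48.28
position: [0.5095, -0.2307, 0.0823]
eef_rot: [0.0, 0.718, -0.696, -0.0]
force: [-0.3, 0.2, -0.5]
opening: 0.0131
gripper_force: 58.3
[ 509.49 -230.68   82.34] -88.25164563834345
blade n 1604 [-80.48 -11.91   8.87] [-46.45  12.4   12.42] ((-63.52247619628906, 0.3035106658935547), (24.309154510498047, 33.926578521728516), 89.31944274902344)
plane [-0.01  0.   10.27]
mark 56 [-53.68  -0.04  10.52]
-0.1 0.48662790624320534 0.48807251472800856 0 0
top edge at .505 -0.08125788034335711 slope deg 2.15389869766977 12 0.00044598329154353633
-0.092 0.4858448925381024 0.48819463974612326 0.5234227866331437 0.5258210781107621
-0.1 0.4815211702306414 0.4861059616014411 0.5259451781942904 0.5283280183443098
-0.108 0.47937802019308423 0.48395829629300896 0.528516059724063 0.5307986458032651
```

View pics/wg.png

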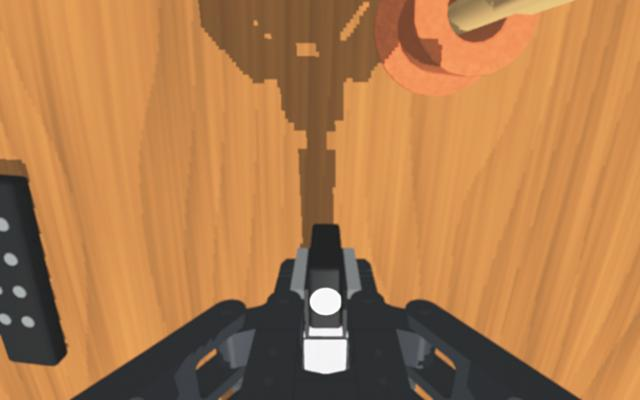

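The camera faces away from the slot here, so only the head at (325,290) shows. The top view gives the guide cheeks centred on x≈0.506, in line with the blade. I'll lower and advance.

```bash
python3 -m creep '{"slide":[[0,0,15],[0,0,35],[0,0,50],[0,0,57],[0,0,58],[0,0,58],[0,0,58]],"rotation":[[0,0,0],[0,0,0],[0,0,0],[0,0,0],[0,0,0],[0,0,0],[0,0,0]],"jaw":[6,6,6,6,6,6,6]}'
python3 -m creep '{"slide":[[-4,0,0],[-8,0,0],[-13,0,0],[-18,0,0],[-23,0,0],[-28,0,0],[-30,0,0],[-30,0,0]],"rotation":[[0,0,0],[0,0,0],[0,0,0],[0,0,0],[0,0,0],[0,0,0],[0,0,0],[0,0,0]],"jaw":[6,6,6,6,6,6,6,6]}'
cat > tv.py <<'E'
from h import *
np.set_printoptions(precision=4,suppress=True)
import sys
p,d,c=cap('top'); np.savez('/tmp/top',p=p,d=d,**c); P=cloud(c,d); hsv=cv2.cvtColor(p,cv2.COLOR_RGB2HSV)
m=(hsv[...,1]<70)&(hsv[...,2]>100)&(np.abs(P[...,0]-.505)<.03)&(P[...,1]<-.07)&(P[...,1]>-.26)&(P[...,2]<.025)&(P[...,2]>.005)
v,u=np.nonzero(m); W=onplane(c,np.c_[u,v],.014)
if len(W): print('blade',len(W),W.min(0),W.max(0),cv2.minAreaRect((W[:,:2]*1000).astype(np.float32)))
print(env.get_obs()['position'],env.get_obs()['force'])
a=cv2.resize(p[210:270,325:425],None,fx=5,fy=5,interpolation=cv2.INTER_CUBIC)
q,d,c=cap('scene'); np.savez('/tmp/scene',p=q,d=d,**c)
b=cv2.resize(q[170:250,220:320],None,fx=5,fy=3.75,interpolation=cv2.INTER_CUBIC)
save(sys.argv[1],np.vstack([a,b[:300]]))
E
python3 tv.py t10
```

```text
t: 48.97
position: [0.5103, -0.231, 0.026]
eef_rot: [-0.0, 0.719, -0.695, 0.001]
force: [0.0, 0.2, 0.0]
opening: 0.0127
gripper_force: 58.3
t: 49.63
position: [0.5088, -0.2002, 0.025]
eef_rot: [-0.0, 0.719, -0.695, -0.0]
force: [-0.4, -0.2, -0.4]
opening: 0.0131
gripper_force: 58.3
blade 254 [ 0.4788 -0.1852  0.014 ] [ 0.5305 -0.086   0.014 ] ((503.27069091796875, -136.02346801757812), (98.6681137084961, 51.743316650390625), 88.38105010986328)
[ 0.5088 -0.2005  0.025 ] [ 0.0778  0.0596 -1.3464]
```

View pics/t10.png

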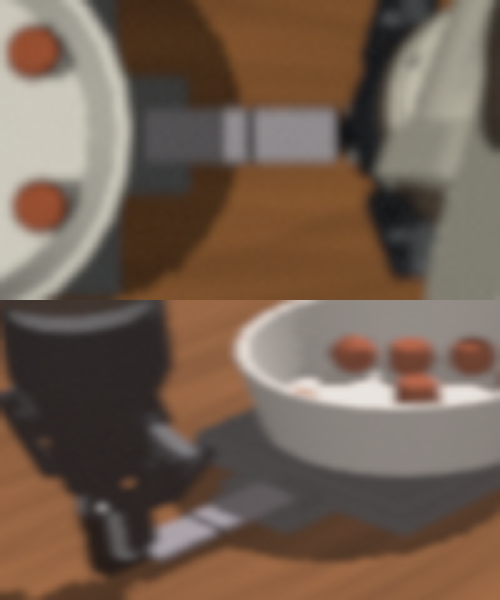

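The blade is centred between the cheeks: top crop blade rows 106–163 against sill 75–193, with the tip on the sill. I'll insert it.

```bash
python3 -m creep '{"slide":[[-4,0,0],[-8,0,0],[-12,0,0],[-16,0,0],[-20,0,0],[-24,0,0],[-27,0,0],[-30,0,0]],"rotation":[[0,0,0],[0,0,0],[0,0,0],[0,0,0],[0,0,0],[0,0,0],[0,0,0],[0,0,0]],"jaw":[6,6,6,6,6,6,6,6]}'
python3 -m creep '{"slide":[[-4,0,0],[-8,0,0],[-12,0,0],[-16,0,0],[-20,0,0],[-22,0,0],[-22,0,0],[-22,0,0]],"rotation":[[0,0,0],[0,0,0],[0,0,0],[0,0,0],[0,0,0],[0,0,0],[0,0,0],[0,0,0]],"jaw":[6,6,6,6,6,6,6,6]}'
cat > mk.py <<'E'
# mark and mouth edge on the slot's centreline, top camera and scene camera
from h import *
np.set_printoptions(precision=4,suppress=True)
def prof(n,yy,xs,z):
    p,d,c=cap(n); g=cv2.cvtColor(p,cv2.COLOR_RGB2GRAY).astype(np.float32)
    out=[]
    for x in xs:
        X=np.c_[x-.033*(yy+.083),yy,np.full(len(yy),z)]
        rv,_=cv2.Rodrigues(c['R'].T); uv,_=cv2.projectPoints(X,rv,-c['R'].T@c['O'],c['K'],c['D']); uv=uv.reshape(-1,2).astype(np.float32)
        out.append(cv2.remap(g,uv[:,0],uv[:,1],cv2.INTER_LINEAR).ravel())
    return np.mean(out,0)
yy=np.arange(-.135,-.068,.0015)
for n in('top','scene'): 
    print(n); print(' '.join('%.1f:%d'%(a*1000,b) for a,b in zip(yy,prof(n,yy,np.arange(.498,.5131,.003),.013))))
print(env.get_obs()['position'],env.get_obs()['force'])
E
python3 mk.py; python3 tv.py t11
```

```text
t: 50.4
position: [0.5078, -0.1704, 0.025]
eef_rot: [-0.0, 0.719, -0.695, 0.0]
force: [0.6, -0.3, -1.3]
opening: 0.0132
gripper_force: 58.3
t: 51.07
position: [0.5071, -0.1488, 0.025]
eef_rot: [0.0, 0.719, -0.695, 0.0]
force: [-0.1, -0.1, -0.3]
opening: 0.0132
gripper_force: 58.3
top
-135.0:46 -133.5:57 -132.0:67 -130.5:76 -129.0:80 -127.5:82 -126.0:82 -124.5:82 -123.0:82 -121.5:82 -120.0:82 -118.5:82 -117.0:82 -115.5:82 -114.0:82 -112.5:82 -111.0:82 -109.5:83 -108.0:83 -106.5:83 -105.0:83 -103.5:83 -102.0:82 -100.5:82 -99.0:78 -97.5:72 -96.0:64 -94.5:63 -93.0:74 -91.5:98 -90.0:126 -88.5:157 -87.0:178 -85.5:193 -84.0:192 -82.5:187 -81.0:178 -79.5:172 -78.0:168 -76.5:167 -75.0:167 -73.5:168 -72.0:170 -70.5:175 -69.0:182
scene
-135.0:68 -133.5:71 -132.0:72 -130.5:74 -129.0:75 -127.5:76 -126.0:77 -124.5:79 -123.0:81 -121.5:83 -120.0:86 -118.5:87 -117.0:89 -115.5:90 -114.0:91 -112.5:91 -111.0:91 -109.5:91 -108.0:91 -106.5:91 -105.0:91 -103.5:90 -102.0:88 -100.5:85 -99.0:81 -97.5:77 -96.0:75 -94.5:75 -93.0:77 -91.5:81 -90.0:85 -88.5:88 -87.0:89 -85.5:89 -84.0:87 -82.5:85 -81.0:82 -79.5:79 -78.0:77 -76.5:75 -75.0:73 -73.5:73 -72.0:72 -70.5:72 -69.0:73
[ 0.5071 -0.149   0.025 ] [ 0.423   0.6033 -0.8716]
blade 21 [ 0.4788 -0.0904  0.014 ] [ 0.5305 -0.086   0.014 ] ((504.60711669921875, -88.74092102050781), (4.065271377563477, 51.743316650390625), 88.38105010986328)
[ 0.507  -0.149   0.0249] [-0.3772  0.566  -0.6116]
```

View pics/t11.png

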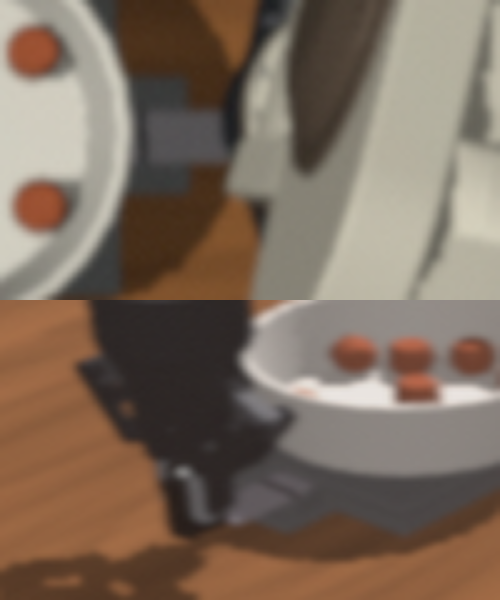

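The blade is entering the slot straight, with the mark about 13 mm short of the mouth (scene crop ~(285,485)). I'll locate the foot's -x face more precisely with the scene depth.

```bash
python3 - <<'E'
from h import *
np.set_printoptions(precision=4,suppress=True)
z=np.load('/tmp/scene.npz'); P=cloud({k:z[k] for k in 'KDRO'},z['d']); g=cv2.cvtColor(z['p'],cv2.COLOR_RGB2HSV)
m=(P[...,2]>.006)&(P[...,2]<.020)&(P[...,1]>-.1)&(P[...,1]<-.06)&((np.abs(P[...,0]-.455)<.018)|(np.abs(P[...,0]-.557)<.018))
Q=P[m]; A=np.c_[Q[:,0]-.505,np.ones(len(Q))]; k=np.linalg.lstsq(A,Q[:,1],rcond=None)[0]; print('face',len(Q),k,(Q[:,1]-A@k).std())
# bowl circle
m=(P[...,2]>.06)&(P[...,2]<.09)&(np.hypot(P[...,0]-.502,P[...,1]-.007)<.1)
# outer wall only: camera-facing points beyond 80 mm
rr=np.hypot(P[...,0]-.502,P[...,1]-.007); m&=(rr>.083)&(P[...,2]>.081)
Q=P[m]; x=np.linalg.lstsq(np.c_[2*Q[:,:2],np.ones(len(Q))],(Q[:,:2]**2).sum(1),rcond=None)[0]; print('bowl',x[:2],np.sqrt(x[2]+x[:2]@x[:2]),len(Q))
# blade top & mark in depth
m=(np.abs(P[...,0]-.506)<.01)&(P[...,1]<-.07)&(P[...,1]>-.125)&(P[...,2]<.03)
print(np.c_[P[m][:,1:]][np.argsort(P[m][:,1])][::3].round(4).tolist())
E
```

```text
face 49 [ 0.0472 -0.0839] 0.0013690951895955338
bowl [0.5043 0.0057] 0.08730188420674084 217
[[-0.1249, -0.0014], [-0.1227, -0.0007], [-0.1221, 0.0001], [-0.1205, 0.0052], [-0.1198, -0.0006], [-0.1185, 0.0139], [-0.1174, 0.0036], [-0.1171, -0.0018], [-0.1151, 0.0137], [-0.1122, 0.0124], [-0.1105, 0.0135], [-0.1097, 0.0112], [-0.1071, 0.0152], [-0.1062, 0.0128], [-0.1048, 0.0142], [-0.1039, 0.0139], [-0.1022, 0.0147], [-0.1009, 0.014], [-0.0988, 0.0162], [-0.0971, 0.0134], [-0.0967, 0.0126], [-0.0952, 0.0132], [-0.0926, 0.0135], [-0.091, 0.0135], [-0.0895, 0.015], [-0.0882, 0.0141], [-0.0864, 0.0137], [-0.0854, 0.0142], [-0.0847, 0.0185], [-0.0844, 0.0198], [-0.0836, 0.0143], [-0.0831, 0.0234], [-0.0825, 0.0116], [-0.0821, 0.0223], [-0.0814, 0.0138], [-0.0803, 0.0236], [-0.0796, 0.0216], [-0.0782, 0.0232], [-0.0752, 0.0284], [-0.0744, 0.0212], [-0.0736, 0.0267], [-0.0727, 0.0227], [-0.0721, 0.0223]]
```

```bash
python3 -m creep '{"slide":[[-3,0,0],[-6,0,0],[-8,0,1],[-9,0,2],[-9,0,2.5],[-9,0,2.5]],"rotation":[[0,0,0],[0,0,0],[0,0,0],[0,0,0],[0,0,0],[0,0,0]],"jaw":[6,6,6,6,6,6]}'; python3 mk.py | tail -2
```

```text
t: 51.77
position: [0.5068, -0.1397, 0.0225]
eef_rot: [-0.0, 0.719, -0.695, -0.0]
force: [0.4, 0.1, 0.6]
opening: 0.0128
gripper_force: 58.6
-135.0:72 -133.5:70 -132.0:67 -130.5:63 -129.0:60 -127.5:59 -126.0:60 -124.5:61 -123.0:63 -121.5:65 -120.0:67 -118.5:69 -117.0:72 -115.5:74 -114.0:77 -112.5:80 -111.0:83 -109.5:86 -108.0:88 -106.5:90 -105.0:90 -103.5:91 -102.0:91 -100.5:91 -99.0:91 -97.5:90 -96.0:89 -94.5:86 -93.0:83 -91.5:78 -90.0:75 -88.5:74 -87.0:74 -85.5:76 -84.0:78 -82.5:79 -81.0:79 -79.5:78 -78.0:76 -76.5:75 -75.0:73 -73.5:73 -72.0:72 -70.5:72 -69.0:73
[ 0.5068 -0.1398  0.0225] [-0.5411  0.1828 -0.0951]
```

```bash
python3 -m creep '{"slide":[[-1.2,0,0],[-2.4,0,0],[-3.4,0,0],[-3.4,0,0],[-3.4,0,0]],"rotation":[[0,0,0],[0,0,0],[0,0,0],[0,0,0],[0,0,0]],"jaw":[6,6,6,6,6]}'
python3 gp.py
python3 -m creep '{"slide":[[0,0,0],[0,0,0],[0,0,0],[0,0,0],[0,0,0],[0,0,0]],"rotation":[[0,0,0],[0,0,0],[0,0,0],[0,0,0],[0,0,0],[0,0,0]],"jaw":[14,18,24,30,30,30]}'
python3 -m creep '{"slide":[[0,0,-3],[0,0,-10],[0,0,-25],[0,0,-45],[0,0,-70],[0,0,-90],[0,0,-100],[0,0,-100]],"rotation":[[0,0,0],[0,0,0],[0,0,0],[0,0,0],[0,0,0],[0,0,0],[0,0,0],[0,0,0]],"jaw":[30,30,30,30,30,30,30,30]}'
python3 -m creep '{"slide":[[20,0,-20],[55,0,-40],[90,0,-60],[115,0,-80],[120,0,-90],[120,0,-90],[120,0,-90]],"rotation":[[0,0,0],[0,0,0],[0,0,0],[0,0,0],[0,0,0],[0,0,0],[0,0,0]],"jaw":[50,50,50,50,50,50,50]}'
python3 mk.py; python3 - <<'E'
from h import *
np.set_printoptions(precision=4,suppress=True)
a,d0,c0=cap('top'); b,d,c=cap('scene'); P=cloud(c,d)
A=cv2.resize(a[205:275,260:380],None,fx=5,fy=5,interpolation=cv2.INTER_CUBIC)
B=cv2.resize(b[170:245,200:320],None,fx=5,fy=3.3,interpolation=cv2.INTER_CUBIC)
save('fin',np.vstack([A,B]))
for n,PP in(('top',cloud(c0,d0)),('scene',P)):
    m=(PP[...,2]>.04)&(PP[...,2]<.065)&(np.abs(PP[...,0]-.508)<.03)&(PP[...,1]<-.1)&(PP[...,1]>-.18); Q=PP[m]; print(n,'head top',len(Q),Q.mean(0),Q.max(0),Q.min(0))
    m=(PP[...,2]>.006)&(PP[...,2]<.02)&(np.abs(PP[...,0]-.506)<.009)&(PP[...,1]<-.088)&(PP[...,1]>-.122); Q=PP[m]; print('blade slope',len(Q),np.polyfit(Q[:,1],Q[:,2],1))
E
```

```text
t: 52.28
position: [0.5067, -0.1363, 0.0225]
eef_rot: [-0.0, 0.719, -0.695, -0.0]
force: [-0.3, -0.1, 1.0]
opening: 0.0132
gripper_force: 58.5
[ 506.67 -136.3    22.47] -88.07699043897486
blade n 1374 [-65.58 -11.89  -4.96] [-46.28  13.19  15.09] ((-55.63978958129883, 0.7259416580200195), (19.296363830566406, 25.08284568786621), 1.9675853252410889)
plane [ 0.75  0.01 45.07]
mark 256 [-53.29   0.04   5.85]
t: 52.83
position: [0.5066, -0.1365, 0.0224]
eef_rot: [0.0, 0.719, -0.695, -0.0]
force: [-0.3, 1.0, 0.1]
opening: 0.0304
gripper_force: 0.0
t: 53.5
position: [0.5078, -0.1368, 0.1253]
eef_rot: [-0.001, 0.719, -0.695, 0.002]
force: [0.8, 0.3, 0.2]
opening: 0.0299
gripper_force: 0.0
t: 54.08
position: [0.5105, -0.2565, 0.2112]
eef_rot: [0.0, 0.719, -0.695, -0.001]
force: [-0.3, -0.2, -0.7]
opening: 0.0503
gripper_force: 0.0
top
-135.0:50 -133.5:39 -132.0:33 -130.5:30 -129.0:29 -127.5:29 -126.0:31 -124.5:42 -123.0:56 -121.5:71 -120.0:79 -118.5:84 -117.0:85 -115.5:86 -114.0:86 -112.5:86 -111.0:86 -109.5:86 -108.0:86 -106.5:86 -105.0:86 -103.5:86 -102.0:86 -100.5:86 -99.0:86 -97.5:86 -96
[... 225 characters left out ...]
5:37 -129.0:38 -127.5:41 -126.0:44 -124.5:48 -123.0:53 -121.5:58 -120.0:63 -118.5:68 -117.0:72 -115.5:77 -114.0:81 -112.5:84 -111.0:86 -109.5:88 -108.0:89 -106.5:89 -105.0:89 -103.5:89 -102.0:90 -100.5:90 -99.0:89 -97.5:89 -96.0:89 -94.5:88 -93.0:87 -91.5:85 -90.0:81 -88.5:77 -87.0:73 -85.5:70 -84.0:69 -82.5:70 -81.0:71 -79.5:72 -78.0:72 -76.5:72 -75.0:71 -73.5:71 -72.0:71 -70.5:71 -69.0:72
[ 0.5103 -0.2555  0.2107] [ 0.6308 -0.1949  0.3134]
top head top 82 [ 0.5056 -0.1369  0.0526] [ 0.5116 -0.1226  0.0563] [ 0.4996 -0.1524  0.0486]
blade slope 110 [0.0228 0.0135]
scene head top 85 [ 0.5106 -0.1415  0.0487] [ 0.5177 -0.1227  0.055 ] [ 0.5004 -0.1543  0.0402]
blade slope 45 [-0.0153  0.0093]
```

View pics/fin.png

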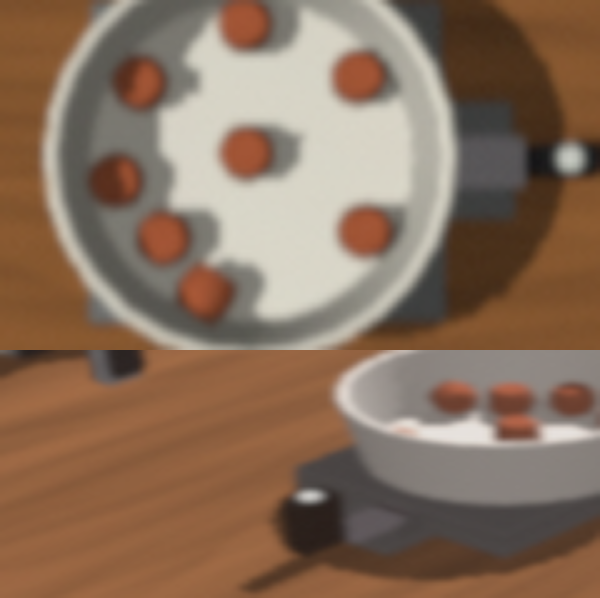

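The gauge is level in the slot with its mark at the mouth, all 8 pebbles are in the bowl, and the gripper is clear. Handing in.

```bash
python3 -c "
from plant import env
print(env.hand_in())"
```

```text
the job is handed in; nothing more can be done
None
```

I put all five pebbles in the bowl, stirred four turns, stood the rod back in its pot and left the gauge level in the slot with its line at the mouth to within about 1 mm by measurement; the job is handed in, but it returned no verdict.

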